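# Close a gear case: slide its slotted cover under the wing nut and spin the nut snug

### The arm

A 6-joint arm with a two-finger parallel gripper is mounted at the origin on a cart in front of the work surface, level with it; the furniture and walls round the work are solid. World frame = base frame: x ahead of the robot, y to its left, z up, the work surface at z = 0. Lengths are in m, angles in rad, forces in N, time in s.
With the tool pointing down it reaches from about 0.35 to 0.95 m from the base axis. Payload 17.4 kg.
Tool frame: the origin (TCP) lies at the very end of the fingers, on their centre line; the grasp point (between the pads) lies 19 mm behind it; z points along the fingers, y is the line along which they close (so a half turn about z gives the same grasp; the last joint's range is limited). The gripper opens to 93 mm and grips with 3 to 60 N. Pads are 15 mm wide; open, the fingers measure 128 mm over their backs; the gripper's body (75 mm by 188 mm) begins 65 mm behind the grasp point.
Start: joints at [-1.325, 0.116, 1.442, -0, 1.584, -0.038], TCP at [0.189, -0.648, 0.219] pointing down, gripper open.
Joint ranges: [-2.83, 2.83], [-0.83, 2.19], [0.07, 2.5], [-1.14, 4.28], [0.01, 3], [-2.97, 2.97]. Speed limits (rad/s): [1.89, 1.89, 2.22, 3.14, 3.14, 3.14].

### API

Orientations are given as [roll, pitch, yaw] about the fixed x, y, z axes, in that order (R = Rz(yaw) Ry(pitch) Rx(roll)).
In Python, from workcell import r gives the robot as it stands.
- The arm moves only by the tool move_arm, never from a script. Its argument "plan" is text: rows parted by semicolons, each of 7 numbers parted by spaces: the opening, from 0 (shut) to 1 (fully open), then the shift along the tool's x, y, z in m, then the turn, a rotation vector about the tool's x, y, z in degrees. In form: gripper tx ty tz wx wy wz; .... A call has 1 to 5 rows; each row is the pose to reach, as a shift and turn from the pose commanded when the call began, along the tool's axes at that moment; what a row does not reach only later rows make up. A row lasts 1/12 s, in which the tool goes at most 41.7 mm and 7.16 degrees, less where a joint would pass 70% of its speed; a pose out of reach is approached as far as the arm can. A call with a gripper value outside its range is refused whole. The fingers move at their own pace and stop on an object; "squeeze" is the grip in N (left out, the last holds). Time passes only in rows, so rows that repeat a pose let the fingers close. It gives the time, the measured TCP pose, the force, the opening and the grip force at its end, in the units of the state.
- r.sense(): the state, without advancing time (a new reading comes with each control period).
- r.snapshot(name): name is "scene" or "top"; returns a dict with "image" (420x560x3 uint8, blue, green, red), "fx", "fy", "cx", "cy" (pixels), "dist" ([k1, k2, p1, p2, k3] as OpenCV has them; the pictures are not rectified), "cam_to_world" (4x4, takes a point from camera to world coordinates). Camera axes: x right, y up, looking along -z (the intrinsics and any distortion apply to the point x, -y, -z); pixel columns grow to the right and rows downward; lengths in m; the calibration is good to about 2 mm. A picture is of the moment at which its call begins. There is no depth.
- r.hand_in(): hands the job in; it is judged then, once.
Trained networks look in a picture, given as the dict that the camera call returned (one of the last four; its "shot" number tells which), for a name from the list of things; names that differ only in an ending like _2 or _b are one class to them, and where a whole thing is asked for, a point or a joint stands for the part that bears it (a point fixed in the world has none). Each returns a list of dicts, best first, with "score" (0 to 1); they miss things now and then, are a little off and sometimes report something else, mostly with a low value. They report only what shows in the picture. A call takes as long as a camera call.
- r.trace(picture, query): "region" (420x560 bool, what is visible of it) and "bbox" ([centre column, centre row, width, height] in pixels, round what is visible of it).
- r.tip_of(picture, query): "xy" ([column, row] in pixels: a listed point, or the origin of a listed thing).
The state is a dict: "time_s": time; "joints": joint angles; "qvel": joint speeds; "joint_efforts": joint torques, N m; "ee_pos": TCP position; "eef_rot": TCP orientation; "ft_force": force on the tool from outside, world axes, zero at the start; "wrist_torque": the same for the moment, N m; "opening": finger opening in m; "grasp_force": force on a finger pad.
Only numpy, scipy, OpenCV 4.12 (cv2) and the standard library are available. Lean on these libraries where they do the work, as an engineer would, in place of code of your own. Each camera call takes 0.05 s, during which the arm holds its last target. There are 200 camera calls.

### The job

Close the green gear case. Take the slotted metal cover by its black grip, slide it in under the raised wing nut so that its slot straddles the centre stud, and let it down flat into the rim. Then spin the brass wing nut down, clockwise from above, until it is snug on the cover without forcing it, let go, and leave the oil can, the solder spool and the loose bolt standing where they are.

Things in the scene. Friction and masses are not known exactly. Their poses are not given: they have to be found in the camera images.
- gear_case: Green open-topped box, fixed, foot 176 (x) x 136 (y) mm, origin under its centre. The cover goes in along its +x (from its -x side), which points away from the robot, about 0.3 rad to the left. Rim: top 54 mm above the bench, 166 x 126 mm outside, 150 x 110 inside; within it a ledge at 50 mm carries the cover. Stud: on the centre, 12 mm thick, top at 112 mm.
- seat (a point): The point on the stud's axis at ledge height, 50 mm above the bench; axes as gear_case. Cover seated: the cover's origin lies here, its axes parallel, within the 3 mm play of the rim.
- cover: Loose grey metal plate 142 (x) x 104 (y) x 5 mm, about 0.25 kg, flat on the bench; origin in the middle of its underside. A slot 17 mm wide, along x, open at the +x edge, ends 8.5 mm past the origin on the -x side. Black grip fin on top, see cover_grip. The +x edge goes in first. Beyond it (farther in x, and its black handle to the left) lies a fixed grinder, 82 mm high.
- cover_grip (a point): Centre of the cover's black grip fin, 50 mm from the cover's origin toward -x, 14 mm above the underside. The fin is 30 mm long (x), 12 mm thick (y), from 5 to 23 mm above the underside; pinch it across y from above.
- wing_nut: Brass wing nut on the stud, two wings along its y axis, hub 20 mm thick; origin on the stud's axis at the underside of its washer's rest position: 67 mm above the bench at the top of the thread, at the start up to 1.5 mm lower. Clockwise from above it sinks 8 mm a turn. Free running takes 0.05 N m (1.7 N at a wing tip); it stays where it is left.
- wing_tip (a point): Outer end of one wing at mid height, on the nut's +y side, 30 mm from the stud's axis and 26 mm above the nut's origin. The two wings, half a turn apart, are upright round lobes 24 mm across and 6 mm thick (12 mm below and above this point), from 8 to 30 mm off the axis; the hub's top lies 2 mm below this point.
- nut_washer: Black sprung washer under the nut, 30 mm across, 4 mm thick; origin at the centre of its flat underside. On the cover it yields 2.5 mm (10 N per mm, 2 rad of turn, torque up to 0.08 N m), then the torque climbs fast: 0.15 N m (5 N at a wing tip) is snug, 0.3 N m (10 N at a wing tip, 200 N on the cover) is forced. Let go, the nut may ease back to about 40 N.
- oil_can: Red oil can with a spout, 68 mm across, 160 mm tall, standing loose behind the gear case; origin under its centre. Bystander.
- solder_spool: Spool of solder, blue flanges, 58 mm across, 40 mm tall, standing loose at the back of the bench; origin under its centre. Bystander.
- bolt: Steel bolt standing on its head, 22 mm wide, 53 mm tall, loose, at the right of the cover; origin under its centre. Bystander.

How it is judged:
On the way, in this order (a step that is already met when the one before it is completed fails the run):
1. the cover lies flat in the rim with its slot round the stud, the nut still clear of it (z of cover in the frame of seat between -0.002 and 0.0015 m and x of cover in the frame of seat between -0.006 and 0.006 m and y of cover in the frame of seat between -0.006 and 0.006 m and angle between the x axis of cover and the x axis of gear_case, either way round below 0.12 rad and angle between cover's own z axis and vertical below 0.03 rad and z of cover_grip in the frame of seat above 0.012 m and x of cover_grip in the frame of seat below -0.04 m and contact force between nut_washer and cover below 1 N), for 0.2 s.
2. the wing nut is snug on the seated cover (z of cover in the frame of seat between -0.002 and 0.0015 m and x of cover in the frame of seat between -0.006 and 0.006 m and y of cover in the frame of seat between -0.006 and 0.006 m and angle between the x axis of cover and the x axis of gear_case, either way round below 0.12 rad and angle between cover's own z axis and vertical below 0.03 rad and z of cover_grip in the frame of seat above 0.012 m and x of cover_grip in the frame of seat below -0.04 m and contact force between nut_washer and cover above 15 N), for 0.2 s.
At the end, for the whole second after the job is handed in: The cover lies flat in the rim, slot round the stud, grip on the -x side (origin within 6 mm across and 1.5 mm above the seat, 0.12 rad in yaw, 0.03 rad tilt), the nut's washer presses on it with more than 15 N, and cover and nut are at rest (all of step 2 and linear speed of cover below 0.01 m/s and angular speed of wing_nut below 0.1 rad/s); the robot touches nothing.
It fails at once if the wing nut is forced: its washer presses on the cover with more than 200 N (contact force between nut_washer and cover above 200 N).
It fails at once if a bystander (oil can, solder spool, bolt) is moved by more than 20 mm or tipped (distance of any of oil_can, solder_spool, bolt from where it was at the start of the episode above 0.02 m or angle between any of oil_can, solder_spool, bolt's own z axis and vertical above 0.4 rad).
It also fails if it takes over 72 s, if anything falls off the work surface, if the arm or the gripper's body presses on something with over 40 N, if the wrist force passes 120 N, or if a joint passes its speed limit or range.

## Working session

There is one attempt and no reset: what is moved stays moved. The work goes in short steps, Python scripts to look and compute and a tool call to move; the robot and the scene stay as the last step left them, time stands still between calls to the robot, and variables do not carry over. Pictures are saved under pics/ and viewed, at most 10 in all, crops included, and the job is handed in when it is done.

Besides the shell and the picture viewer there is one more tool, called after "Emit:" as name(argument=value, ...) on one line, values as JSON. move_arm: Moves the arm, as the interface text tells. Its arguments: {"type":"object","properties":{"plan":{"type":"string"},"squeeze":{"type":"number"}},"required":["plan"]}

```bash
mkdir -p pics; ls; cat > h.py <<'E'
import numpy as np, cv2
from scipy.spatial.transform import Rotation as R
from workcell import r
def K(s): return np.array([[s["fx"],0,s["cx"]],[0,s["fy"],s["cy"]],[0,0,1.]])
def ray(s,xy):
    u=cv2.undistortPoints(np.array([[xy]],float),K(s),np.array(s["dist"],float))[0,0]
    T=np.array(s["cam_to_world"]); d=T[:3,:3]@np.array([u[0],-u[1],-1]); return T[:3,3],d/np.linalg.norm(d)
def onz(s,xy,z):
    o,d=ray(s,xy); return o+d*(z-o[2])/d[2]
def tri(a,b):
    A=np.zeros((3,3));v=np.zeros(3)
    for o,d in(a,b):
        P=np.eye(3)-np.outer(d,d);A+=P;v+=P@o
    p=np.linalg.solve(A,v); return p,[float(np.linalg.norm((np.eye(3)-np.outer(d,d))@(p-o))) for o,d in(a,b)]
def proj(s,p):
    T=np.array(s["cam_to_world"]);c=T[:3,:3].T@(np.asarray(p)-T[:3,3]);c=np.array([c[0],-c[1],-c[2]])
    return cv2.projectPoints(c[None],np.zeros(3),np.zeros(3),K(s),np.array(s["dist"],float))[0][0,0]
def shift(target,yaw=None):
    st=r.sense();p=np.array(st["ee_pos"]);M=R.from_euler('xyz',st["eef_rot"])
    print("tool shift",M.inv().apply(np.array(target)-p).round(4), "eef",p.round(4),np.round(st["eef_rot"],4))
E
cat > a.py <<'E'
from h import *
S={n:r.snapshot(n) for n in("scene","top")}
for n,s in S.items(): cv2.imwrite(f"pics/{n}0.png",s["image"]); print(n,np.array(s["cam_to_world"]).round(3).tolist(),s["fx"])
for q in "gear_case seat cover cover_grip wing_nut wing_tip nut_washer oil_can solder_spool bolt".split():
    t={}
    for n,s in S.items():
        L=r.tip_of(s,q); t[n]=L
        print(q,n,[(np.round(l["xy"],1).tolist(),round(l["score"],2)) for l in L[:3]])
    if t["scene"] and t["top"]:
        p,e=tri(ray(S["scene"],t["scene"][0]["xy"]),ray(S["top"],t["top"][0]["xy"])); print("   ",p.round(4),np.round(e,4))
st=r.sense();print({k:np.round(v,3).tolist() for k,v in st.items()})
E
python3 a.py
```

```text
pics
scene [[-0.92, 0.281, -0.272, 0.262], [-0.391, -0.689, 0.61, 0.783], [-0.016, 0.668, 0.744, 0.94], [0.0, 0.0, 0.0, 1.0]] 490.633685062683
top [[0.022, 0.996, -0.091, 0.504], [-1.0, 0.023, 0.01, 0.095], [0.012, 0.09, 0.996, 0.958], [0.0, 0.0, 0.0, 1.0]] 384.3421818273217
gear_case scene [([257.9, 302.3], 0.73)]
gear_case top [([200.9, 231.3], 0.96)]
    [ 0.5403  0.2892 -0.0094] [0.0017 0.0017]
seat scene [([260.8, 286.8], 0.97)]
seat top [([196.1, 234.8], 0.58)]
    [0.5301 0.2872 0.057 ] [0.0023 0.0023]
cover scene [([331.5, 204.9], 0.59), ([173.4, 294.6], 0.21)]
cover top [([325.7, 257.7], 0.98)]
    [ 0.4802 -0.0237  0.0161] [0.0001 0.0001]
cover_grip scene [([344.2, 195.2], 0.78)]
cover_grip top [([344.4, 265.9], 0.96)]
    [ 0.4612 -0.0703  0.0135] [0.0002 0.0002]
wing_nut scene [([260.2, 281.2], 0.55)]
wing_nut top [([194.4, 232.6], 0.54), ([195.6, 236.9], 0.32)]
    [0.5328 0.2865 0.0762] [0.0005 0.0005]
wing_tip scene [([259.6, 291.9], 0.51)]
wing_tip top []
nut_washer scene [([257.3, 283.5], 0.63)]
nut_washer top [([192.9, 230.9], 0.4)]
    [0.5371 0.2913 0.0717] [0.0008 0.0008]
oil_can scene [([174.2, 297.3], 0.58), ([258.8, 291.1], 0.31)]
oil_can top [([179.9, 162.1], 0.68)]
    [ 0.717   0.3509 -0.007 ] [0.0025 0.0025]
solder_spool scene [([255.3, 177.7], 0.85)]
solder_spool top [([336.0, 167.0], 0.78)]
    [ 0.7068 -0.0491  0.0049] [0.0016 0.0016]
bolt scene [([368.0, 178.2], 0.5), ([348.2, 193.8], 0.39)]
bolt top [([384.3, 278.2], 0.46)]
    [ 0.4283 -0.1775 -0.0117] [0.0023 0.0023]
{'time_s': 1.1, 'joints': [-1.325, 0.116, 1.442, 0.0, 1.584, -0.038], 'qvel': [-0.002, -0.001, -0.0, -0.0, 0.0, -0.0], 'joint_efforts': [-0.002, -72.105, -62.275, 0.078, 0.019, -0.0], 'ee_pos': [0.189, -0.648, 0.219], 'eef_rot': [-3.142, -0.0, 0.284], 'ft_force': [-0.715, -0.673, -0.11], 'wrist_torque': [0.006, 0.035, -0.005], 'grasp_force': 0.0, 'opening': 0.093}
```

View pics/top0.png

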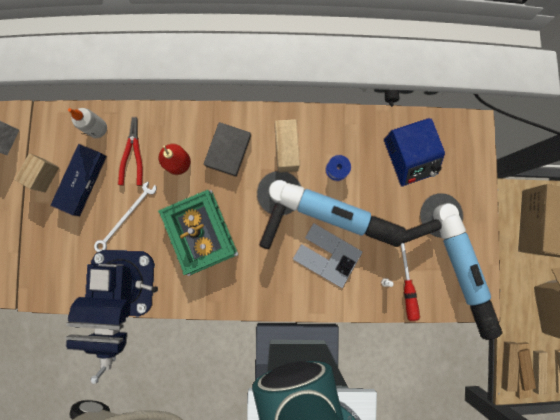

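View pics/scene0.png

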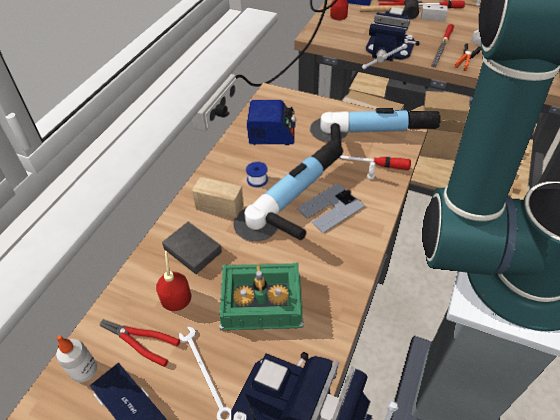

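The top view shows the case at (197,232) with the nut at its centre. The cover is at (327,257), slot opening toward the left, grip at (345,265). The grinder is just beyond it at (280,190)–(400,235), with its black handle at (272,225), and the bolt is at (386,283). The can and spool are at (175,158) and (338,167). Next I'll measure the outlines.

```bash
cat > b.py <<'E'
from h import *
S={n:r.snapshot(n) for n in("scene","top")}
def rect(s,q,z):
    L=r.trace(s,q)
    if not L: print(q,"none");return
    m=L[0]["region"].astype(np.uint8)
    c=max(cv2.findContours(m,0,2)[0],key=cv2.contourArea)[:,0,:]
    P=np.array([onz(s,x,z)[:2] for x in c])
    (cx,cy),(w,h),a=cv2.minAreaRect((P*1000).astype(np.float32))
    print(q,z,"score",round(L[0]["score"],2),"centre",round(cx,1),round(cy,1),"size",round(w,1),round(h,1),"ang",round(a,1),"bbox",np.round(L[0]["bbox"]))
    return m
for n,s in S.items():
    print(n)
    rect(s,"gear_case",.054); rect(s,"cover",.005); rect(s,"cover_grip",.023);rect(s,"wing_nut",.093);rect(s,"bolt",.03)
def crop(s,x0,y0,x1,y1,k): return cv2.resize(s["image"][y0:y1,x0:x1],None,fx=k,fy=k,interpolation=cv2.INTER_CUBIC)
a=crop(S["top"],150,180,250,285,4);b=crop(S["top"],285,200,410,305,4)
b=b[:,:400] if 0 else b[:, :]
im=np.hstack([a,b[:420,:400]]);cv2.imwrite("pics/c1.png",im[:600,:800])
E
python3 b.py
```

```text
scene
gear_case 0.054 score 0.74 centre 525.9 303.0 size 171.3 162.5 ang 25.3 bbox [261. 296.  87.  72.]
cover 0.005 score 0.8 centre 482.5 -30.2 size 147.3 111.1 ang 60.6 bbox [332. 208.  63.  46.]
cover_grip 0.023 score 0.87 centre 476.6 -13.6 size 144.7 106.4 ang 60.8 bbox [330. 208.  63.  48.]
wing_nut none
bolt none
top
gear_case 0.054 score 0.71 centre 534.1 283.2 size 169.9 139.5 ang 24.2 bbox [199. 233.  75.  85.]
cover 0.005 score 0.8 centre 487.0 -28.9 size 142.7 105.3 ang 60.2 bbox [328. 256.  70.  60.]
cover_grip 0.023 score 0.89 centre 487.6 -25.6 size 141.0 102.6 ang 59.6 bbox [329. 254.  66.  63.]
wing_nut none
bolt 0.03 score 0.43 centre 423.4 -171.8 size 16.8 24.6 ang 0.6 bbox [387. 282.  12.   9.]
```

View pics/c1.png

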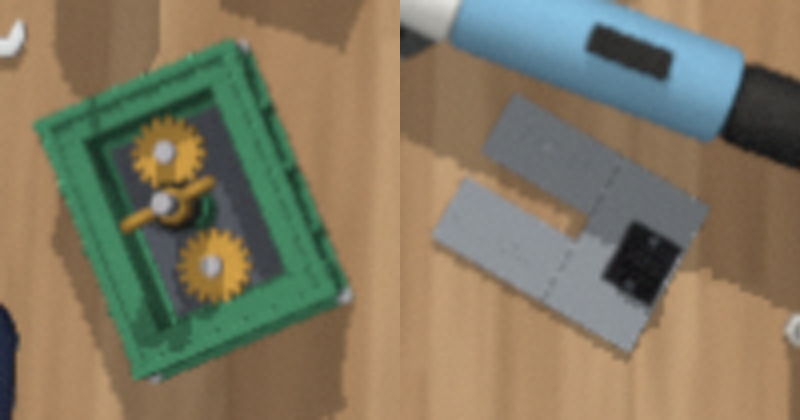

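The crop shows the nut's wings lying nearly along the case's y (crop (125,228)–(212,185)) and the cover's slot opening to the upper left. Its fin is at (643,262), with the grinder clear beyond it. I'll fit the geometric models to the traces.

```bash
cat > fit.py <<'E'
from h import *
from scipy.optimize import minimize
def projs(s,P):
    T=np.array(s["cam_to_world"]);c=(P-T[:3,3])@T[:3,:3];c=c*[1,-1,-1]
    return cv2.projectPoints(c,np.zeros(3),np.zeros(3),K(s),np.array(s["dist"],float))[0][:,0]
def box(x,y,z): return np.array([[a,b,z] for a,b in((x,y),(-x,y),(-x,-y),(x,-y))])
CASE=[("hull",np.vstack([box(.083,.063,.054),box(.088,.068,0),box(.088,.068,.005)]))]
e=.071;w=.052;q=.0085
U=np.array([[e,w],[-e,w],[-e,-w],[e,-w],[e,-q],[-q,-q],[-q,q],[e,q]])
COVER=[("poly",np.c_[U,0*U[:,0]]),("poly",np.c_[U,0*U[:,0]+.005]),("hull",np.vstack([box(.015,.006,.005),box(.015,.006,.023)])+[-.05,0,0])]
def render(s,model,p,k=4):
    x,y,z,a=p;M=R.from_euler('z',a).as_matrix();im=np.zeros((420*k,560*k),np.uint8)
    for t,P in model:
        uv=(projs(s,P@M.T+[x,y,z])+.5)*k; uv=uv.round().astype(np.int32)
        if t=="hull": cv2.fillConvexPoly(im,cv2.convexHull(uv),255)
        else: cv2.fillPoly(im,[uv],255)
    return cv2.resize(im,(560,420),interpolation=cv2.INTER_AREA)/255.
def fit(Ss,regs,model,p0,z=None):
    f=lambda v:sum(np.abs(render(s,model,(v[0],v[1],v[2] if z is None else z,v[-1]))-cv2.GaussianBlur(m.astype(float),(3,3),.6)).sum() for s,m in zip(Ss,regs))
    v0=np.array([p0[0],p0[1],p0[3]] if z is not None else p0)
    st=np.array([.01,.01,.1]) if z is not None else np.array([.01,.01,.01,.1])
    b=minimize(f,v0,method="Nelder-Mead",options=dict(initial_simplex=np.vstack([v0]+[v0+np.diag(st)[i] for i in range(len(v0))]),xatol=1e-4,fatol=.1))
    return b.x,b.fun
E
cat > c.py <<'E'
from fit import *
S=[r.snapshot(n) for n in("scene","top")]
def reg(s,q):
    m=r.trace(s,q)[0]["region"].astype(np.uint8)
    if q=="gear_case":
        c=np.vstack(cv2.findContours(cv2.morphologyEx(m,cv2.MORPH_OPEN,np.ones((3,3))),0,2)[0]);m=m*0;cv2.fillConvexPoly(m,cv2.convexHull(c),1)
    return m
for q,mod,p0 in(("gear_case",CASE,(.533,.286,0,.38)),("cover",COVER,(.487,-.029,0,1.05))):
    g=[reg(s,q) for s in S]
    print(q,[x.sum() for x in g])
    for sel in([0,1],[0],[1]):
        v,f=fit([S[i] for i in sel],[g[i] for i in sel],mod,p0,z=0); print(sel,v.round(4),round(f))
    if q=="cover": v,f=fit(S,g,mod,p0); print("z free",v.round(4),round(f))
E
python3 c.py
```

```text
gear_case [np.uint64(5355), np.uint64(4316)]
[0, 1] [0.5345 0.2885 0.431 ] 290
[0] [0.5338 0.2883 0.4238] 112
[1] [0.5353 0.2892 0.4338] 141Traceback (most recent call last):
  File "c.py", line 9, in <module>
    g=[reg(s,q) for s in S]
       ~~~^^^^^
  File "c.py", line 4, in reg
    m=r.trace(s,q)[0]["region"].astype(np.uint8)
      ~~~~~~~~~~~~^^^
IndexError: list index out of range
```

```bash
cat > d.py <<'E'
from fit import *
S=[r.snapshot(n) for n in("scene","top")]
g=[]
for s in S:
    L=r.trace(s,"cover") or r.trace(s,"cover_grip"); g.append(L[0]["region"].astype(np.uint8))
p0=(.487,-.029,0,1.05)
for sel in([0,1],[0],[1]):
    v,f=fit([S[i] for i in sel],[g[i] for i in sel],COVER,p0,z=0); print(sel,v.round(4),round(f))
v,f=fit(S,g,COVER,p0); print("z free",v.round(4),round(f))
gp=[]
for i in(0,1):
    L=r.tip_of(S[i],"cover_grip"); gp.append(ray(S[i],L[0]["xy"]))
p,e=tri(*gp);print("grip",p.round(4)); a=v[-1];print("grip pred",(v[:2]-.05*np.array([np.cos(a),np.sin(a)])).round(4))
shift([p[0],p[1],.2])
E
python3 d.py
```

```text
[0, 1] [ 0.4862 -0.0292  1.0603] 247
[0] [ 0.4838 -0.0303  1.0557] 90
[1] [ 0.4876 -0.0285  1.0573] 83
z free [ 0.4865 -0.03   -0.0026  1.0577] 231
grip [ 0.4576 -0.0756  0.0048]
grip pred [ 0.4619 -0.0736]
tool shift [ 0.4181 -0.4743  0.0186] eef [ 0.189  -0.648   0.2187] [3.1415 0.     0.2838]
```

Emit:
move_arm(plan="0.45 0.036 -0.040 0 0 0 0; 0.45 0.07 -0.079 0 0 0 0; 0.45 0.1 -0.113 0 0 0 0; 0.45 0.125 -0.14 0 0 0 0; 0.45 0.15 -0.17 0 0 0 0", squeeze=60)

```text
time_s: 2.72
ee_pos: [0.2782, -0.4578, 0.2186]
eef_rot: [3.141, -0.0, 0.283]
ft_force: [0.7, -0.3, 0.9]
opening: 0.064
grasp_force: 0.0
```

Emit:
move_arm(plan="0.45 0.15 -0.17 0 0 0 0; 0.45 0.15 -0.17 0 0 0 0; 0.45 0.15 -0.17 0 0 0 0; 0.45 0.15 -0.17 0 0 0 0; 0.45 0.15 -0.17 0 0 0 0")

```text
time_s: 3.13
ee_pos: [0.3667, -0.2691, 0.2189]
eef_rot: [3.141, -0.001, 0.283]
ft_force: [-0.1, -0.0, 0.6]
opening: 0.0419
grasp_force: 0.0
```

Emit:
move_arm(plan="0.45 0.123 -0.136 0.02 0 0 -7; 0.45 0.123 -0.136 0.02 0 0 -14; 0.45 0.123 -0.136 0.03 0 0 -21; 0.45 0.123 -0.136 0.05 0 0 -28; 0.45 0.123 -0.136 0.06 0 0 -35")

```text
time_s: 3.55
ee_pos: [0.4477, -0.1032, 0.1593]
eef_rot: [3.139, -0.002, 0.902]
ft_force: [0.2, -1.0, 0.0]
opening: 0.0419
grasp_force: 0.0
```

```bash
python3 -c "
from h import *
shift([.4615,-.0727,.06]); s=r.sense();print(s['time_s'],s['opening'],np.degrees(1.058-s['eef_rot'][2]),s['joints'])"
```

```text
tool shift [ 0.0323 -0.0083  0.0993] eef [ 0.4477 -0.1032  0.1593] [ 3.1391e+00 -1.5000e-03  9.0240e-01]
3.55 0.041878015505460615 8.91392205020641 [-2.82383862e-01 -3.51935772e-01  1.96492238e+00  4.93453807e-04
  1.52574654e+00  3.85970125e-01]
```

Emit:
move_arm(plan="0.45 0.025 -0.006 0.03 0 0 -5; 0.45 0.030 -0.007 0.06 0 0 -8; 0.45 0.030 -0.007 0.09 0 0 -8; 0.45 0.030 -0.007 0.098 0 0 -8; 0.45 0.030 -0.007 0.098 0 0 -8")

```text
time_s: 3.97
ee_pos: [0.4586, -0.0779, 0.0589]
eef_rot: [-3.138, 0.001, 1.034]
ft_force: [-0.7, -0.4, 0.2]
opening: 0.0419
grasp_force: 0.0
```

```bash
python3 -c "
from h import *
s=r.snapshot('top');t=r.snapshot('scene')
shift([.4615,-.0727,.0075]); e=r.sense();print(e['time_s'],np.degrees(1.058-e['eef_rot'][2]),e['eef_rot'])
cv2.imwrite('pics/g1.png',np.hstack([cv2.resize(s['image'][190:310,280:410],None,fx=3,fy=3),cv2.resize(t['image'][150:270,270:400],None,fx=3,fy=3)]))"
```

```text
tool shift [ 0.0057 -0.002   0.0547] eef [ 0.4602 -0.0786  0.0622] [ 3.1404e+00 -4.0000e-04  1.0334e+00]
4.0667 1.4082379374502636 [ 3.14040990e+00 -3.76046894e-04  1.03342161e+00]
```

View pics/g1.png

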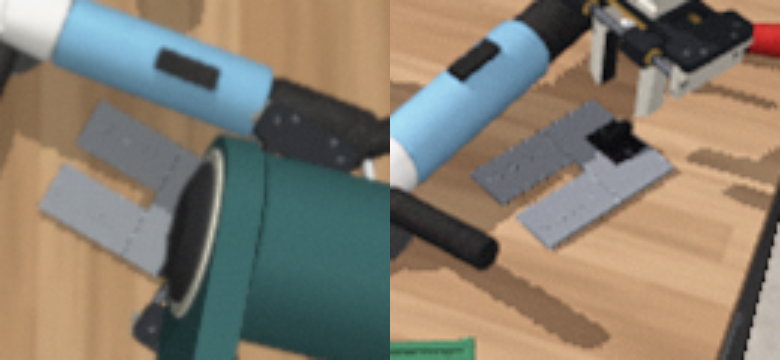

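Scene view: the open fingers at (600,50) and (650,90) stand above and to either side of the black fin at (615,140), clear of the grinder. Next: descend and close.

Emit:
move_arm(plan="0.45 0.006 -0.002 0.025 0 0 -1.4; 0.45 0.006 -0.002 0.05 0 0 -1.4; 0.45 0.006 -0.002 0.054 0 0 -1.4; 0.45 0.006 -0.002 0.054 0 0 -1.4; 0 0.006 -0.002 0.054 0 0 -1.4")

```text
time_s: 4.48
ee_pos: [0.4619, -0.0725, 0.0087]
eef_rot: [3.14, -0.001, 1.058]
ft_force: [0.4, -0.7, -0.1]
opening: 0.0388
grasp_force: 0.0
```

Emit:
move_arm(plan="0 0 0 0 0 0 0; 0 0 0 0 0 0 0; 0 0 0 0 0 0 0; 0 0 0 0 0 0 0; 0 0 0 0 0 0 0", squeeze=60)

```text
time_s: 4.9
ee_pos: [0.4615, -0.0722, 0.0073]
eef_rot: [3.14, -0.0, 1.059]
ft_force: [-0.6, -0.8, 4.8]
opening: 0.0114
grasp_force: 60.0
```

Emit:
move_arm(plan="0 0 0 -0.01 0 0 0; 0 0 0 -0.03 0 0 0; 0 0 0 -0.06 0 0 0; 0 0 0 -0.1 0 0 0; 0 0 0 -0.14 0 0 0")

```text
time_s: 5.32
ee_pos: [0.4601, -0.0718, 0.1482]
eef_rot: [-3.14, 0.001, 1.059]
ft_force: [0.4, -0.0, -1.4]
opening: 0.0115
grasp_force: 60.0
```

```bash
cat > look.py <<'E'
from fit import *
import sys
# estimate of cover pose vs. tool from both views
S=[r.snapshot(n) for n in("scene","top")]
st=r.sense();p=np.array(st["ee_pos"]);a=st["eef_rot"][2]
print(st["time_s"],p.round(4),np.round(st["eef_rot"],4),np.round(st["ft_force"],1),round(st["opening"],4))
z=p[2]-.0073
p0=(p[0]+.05*np.cos(a),p[1]+.05*np.sin(a),z,a)
for i,s in enumerate(S):
    L=r.trace(s,"cover"); L=L or r.trace(s,"cover_grip")
    if not L: print("none",i); continue
    print(i,"score",round(L[0]["score"],2),"nominal",np.round(p0,4),"area",L[0]["region"].sum(),"render",round(render(s,COVER,p0).sum()))
    im=s["image"].copy()
    m=(render(s,COVER,p0)>.5).astype(np.uint8); cv2.drawContours(im,cv2.findContours(m,1,2)[0],-1,(0,0,255),1)
    u=proj(s,p0[:3]);x,y=np.clip(u.astype(int),70,[490,350])
    S[i]["c"]=cv2.resize(im[y-65:y+65,x-65:x+65],None,fx=3,fy=3)
cv2.imwrite(f"pics/{sys.argv[1]}.png",np.hstack([s["c"] for s in S if "c" in s]))
E
python3 look.py l1
```

```text
5.4167 [ 0.463  -0.0724  0.1537] [ 3.1334e+00 -2.6000e-03  1.0588e+00] [ 0.2  0.1 -1.6] 0.0115
0 score 0.6 nominal [ 0.4875 -0.0288  0.1464  1.0588] area 1601 render 1888
1 score 0.9 nominal [ 0.4875 -0.0288  0.1464  1.0588] area 1996 render 3089
```

View pics/l1.png

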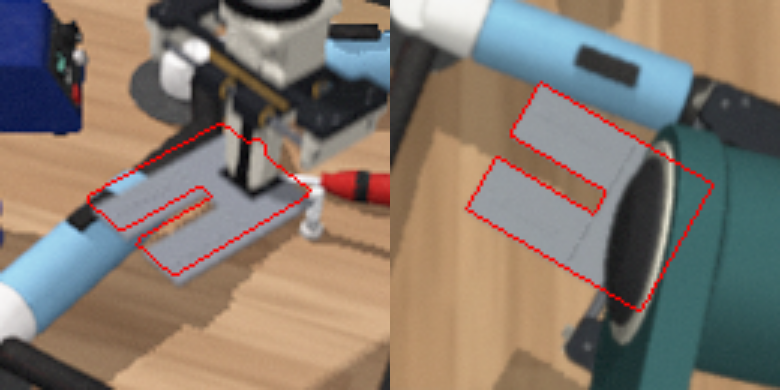

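The red nominal outline fits the held cover in both views (right-hand crop exactly; the left is about 2 px off because the arm was still rising), so the grasp is square and doesn't sag. Now I'll check the case pose against an overlay.

```bash
cat > ov.py <<'E'
from fit import *
S=[r.snapshot(n) for n in("scene","top")]
P=(.5345,.2887,.43); M=R.from_euler('z',P[2]).as_matrix();o=np.array([P[0],P[1],0])
out=[]
for s in S:
    im=cv2.resize(s["image"],None,fx=4,fy=4,interpolation=cv2.INTER_CUBIC)
    for B,c in((box(.083,.063,.054),(0,0,255)),(box(.075,.055,.054),(255,0,255)),(box(.088,.068,0),(255,0,0))):
        uv=(projs(s,B@M.T+o)*4+2).round().astype(np.int32);cv2.polylines(im,[uv],True,c,1)
    for z in(.093,.112):
        cv2.circle(im,tuple((proj(s,o+[0,0,z])*4+2).astype(int)),3,(255,255,0),-1)
    u=(proj(s,o+[0,0,.05])*4).astype(int);out.append(im[u[1]-210:u[1]+210,u[0]-195:u[0]+195])
    # vise nearest
cv2.imwrite("pics/ov.png",np.hstack(out))
print("vise px",[onz(S[1],x,.08).round(3).tolist() for x in([155,295],[125,315],[155,255])])
p=[]
for q in("wing_tip","wing_nut"):
    for s in S: print(q,[(np.round(l["xy"],1).tolist(),round(l["score"],2)) for l in r.tip_of(s,q)])
shift([.3437,.2010,.15])
E
python3 ov.py
```

```text
vise px [[0.388, 0.371, 0.08], [0.34, 0.439, 0.08], [0.479, 0.375, 0.08]]
wing_tip [([256.7, 290.2], 0.47), ([350.1, 155.4], 0.33)]
wing_tip [([179.5, 237.9], 0.6)]
wing_nut [([260.0, 281.6], 0.67)]
wing_nut []
tool shift [ 0.1807 -0.2356 -0.0042] eef [ 0.4606 -0.0719  0.1455] [-3.1397e+00  6.0000e-04  1.0588e+00]
```

View pics/ov.png

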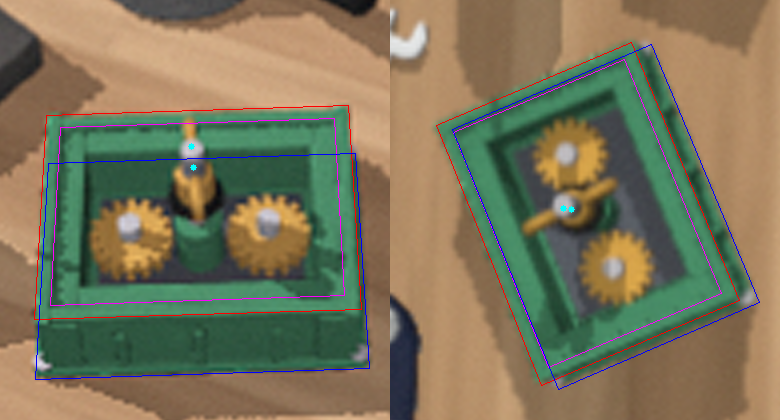

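The overlay fits the rim and foot in both views and the stud dots fall on the stud's top, about 1 px off in the top view. So the case is at (0.535, 0.289) with yaw 0.43, and the nut's wings are yawed about 0.49. Next I'll carry the cover to the -x side.

Emit:
move_arm(plan="0 0.02 -0.03 -0.004 0 0 0; 0 0.045 -0.06 -0.004 0 0 0; 0 0.07 -0.09 -0.004 0 0 0; 0 0.095 -0.12 -0.004 0 0 0; 0 0.12 -0.157 -0.004 0 0 0")

```text
time_s: 6.23
ee_pos: [0.3834, 0.108, 0.1502]
eef_rot: [-3.141, 0.0, 1.058]
ft_force: [0.9, 0.6, -1.9]
opening: 0.0119
grasp_force: 60.0
```

Emit:
move_arm(plan="0 0.02 -0.025 0 0 0 7; 0 0.04 -0.05 0 0 0 14; 0 0.055 -0.07 0 0 0 21; 0 0.060 -0.078 0 0 0 28; 0 0.0607 -0.0786 0 0 0 34")

```text
time_s: 6.65
ee_pos: [0.3442, 0.2001, 0.1501]
eef_rot: [-3.141, 0.001, 0.473]
ft_force: [0.1, 0.0, -2.2]
opening: 0.0109
grasp_force: 60.0
```

Emit:
move_arm(plan="0 0 0 0 0 0 2; 0 0 0.02 0 0 0 2; 0 0 0.04 0 0 0 2; 0 0 0.055 0 0 0 2; 0 0 0.055 0 0 0 2")

```text
time_s: 7.07
ee_pos: [0.3713, 0.1477, 0.15]
eef_rot: [3.141, 0.001, 0.44]
ft_force: [0.5, -0.6, -2.4]
opening: 0.0114
grasp_force: 60.0
```

Emit:
move_arm(plan="0 0 0 0 0 0 0; 0 0 0 0 0 0 0; 0 0 0 0 0 0 0")

```text
time_s: 7.32
ee_pos: [0.3705, 0.1498, 0.1504]
eef_rot: [-3.141, 0.0, 0.442]
ft_force: [0.2, 0.7, -1.8]
opening: 0.0115
grasp_force: 60.0
```

```bash
cat > rel.py <<'E'
from h import *
import sys
C=np.array([.535,.2887]);A=.431
def rel():
    st=r.sense();p=np.array(st["ee_pos"]);a=st["eef_rot"][2]
    g=R.from_euler('z',-A).apply(np.r_[p[:2]-C,p[2]])
    print(round(st["time_s"],2),"TCP in case frame",g.round(4),"yaw err deg",round(np.degrees(a-A),2),"rot",np.round(st["eef_rot"],4),"F",np.round(st["ft_force"],1),"T",np.round(st["wrist_torque"],3),"op",round(st["opening"],4),"j6",round(st["joints"][5],3))
if __name__=="__main__": rel()
E
python3 rel.py; python3 look.py l2
```

```text
7.32 TCP in case frame [-0.2075 -0.0574  0.1504] yaw err deg 0.62 rot [-3.1414e+00  4.0000e-04  4.4190e-01] F [ 0.2  0.7 -1.8] T [-0.069  0.058  0.001] op 0.0115 j6 1.449
7.4167 [0.3705 0.1498 0.1506] [-3.1415e+00  1.0000e-04  4.4210e-01] [ 0.2  0.4 -2.7] 0.0114
0 score 0.56 nominal [0.4157 0.1712 0.1433 0.4421] area 2207 render 2729
1 score 0.77 nominal [0.4157 0.1712 0.1433 0.4421] area 2006 render 3148
```

View pics/l2.png

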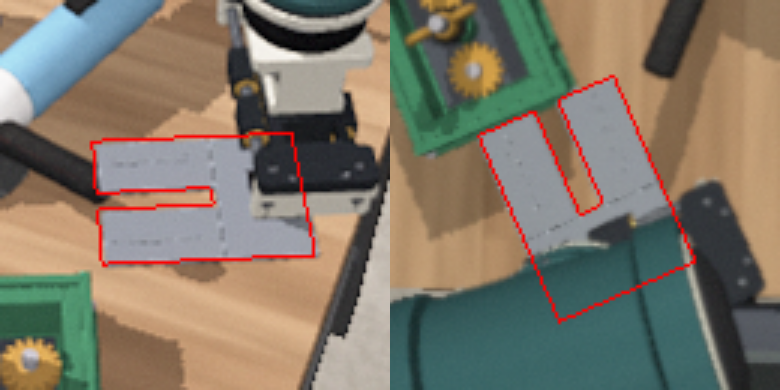

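The outline fits in both views again, so the cover hasn't shifted in the grip. My last shift used the wrong column (ty instead of tz), so I'll correct the lateral offset and then go down to insertion height.

Emit:
move_arm(plan="0 -0.004 -0.02 0 0 0 0.6; 0 -0.004 -0.045 0 0 0 0.6; 0 -0.004 -0.0575 0.01 0 0 0.6; 0 -0.004 -0.0575 0.035 0 0 0.6; 0 -0.004 -0.0575 0.06 0 0 0.6")

```text
time_s: 7.93
ee_pos: [0.3425, 0.2007, 0.0907]
eef_rot: [-3.141, -0.002, 0.433]
ft_force: [0.4, -1.2, -3.4]
opening: 0.011
grasp_force: 60.0
```

Emit:
move_arm(plan="0 0 0 0.015 0 0 0; 0 0 0 0.02 0 0 0; 0 0 0 0.02 0 0 0; 0 0 0 0.02 0 0 0")

```text
time_s: 8.27
ee_pos: [0.3428, 0.1999, 0.0715]
eef_rot: [-3.142, -0.001, 0.431]
ft_force: [-0.4, 0.6, -1.7]
opening: 0.0114
grasp_force: 60.0
```

```bash
python3 rel.py
```

```text
8.27 TCP in case frame [-0.2117 -0.0004  0.0715] yaw err deg -0.0 rot [-3.1416e+00 -6.0000e-04  4.3090e-01] F [-0.4  0.6 -1.7] T [-0.071  0.071 -0.046] op 0.0114 j6 1.603
```

Emit:
move_arm(plan="0 0 0 0.007 0 0 0; 0 0.01 0 0.007 0 0 0; 0 0.03 0 0.007 0 0 0; 0 0.05 0 0.007 0 0 0; 0 0.065 0 0.007 0 0 0")

```text
time_s: 8.68
ee_pos: [0.4033, 0.2275, 0.0643]
eef_rot: [-3.142, -0.002, 0.431]
ft_force: [0.8, 1.0, -1.4]
opening: 0.0117
grasp_force: 60.0
```

Emit:
move_arm(plan="0 0 0 0 0 0 0; 0 0 0 0 0 0 0")

```text
time_s: 8.85
ee_pos: [0.4021, 0.227, 0.0639]
eef_rot: [-3.142, -0.0, 0.431]
ft_force: [-1.3, -0.6, -1.5]
opening: 0.0114
grasp_force: 60.0
```

```bash
python3 rel.py; python3 look.py l3
```

```text
8.85 TCP in case frame [-0.1466 -0.0006  0.0639] yaw err deg -0.02 rot [-3.1416 -0.      0.4306] F [-1.3 -0.6 -1.5] T [-0.026  0.122  0.012] op 0.0114 j6 1.599
8.95 [0.4014 0.2267 0.0638] [-3.1416e+00 -1.0000e-04  4.3080e-01] [ 0.2 -0.5 -1.3] 0.0114
0 score 0.96 nominal [0.4468 0.2476 0.0565 0.4308] area 1948 render 2767
1 score 0.57 nominal [0.4468 0.2476 0.0565 0.4308] area 1249 render 2559
```

View pics/l3.png

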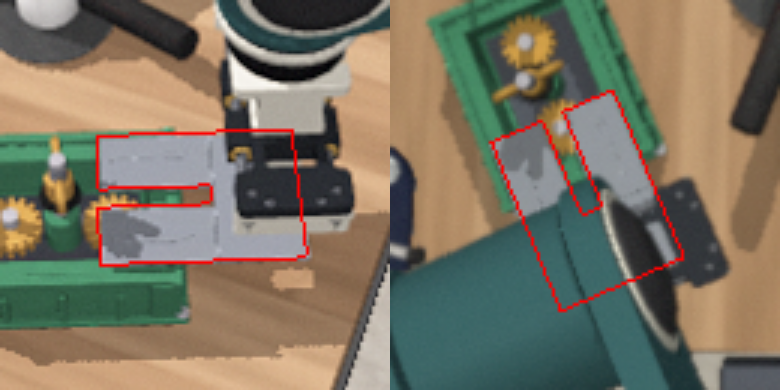

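The cover rides level over the rim, outline on nominal in both views. Its slot (left crop, about rows 188–208) points at the stud at (60,205). Sliding in.

Emit:
move_arm(plan="0 0.01 0 0 0 0 0; 0 0.02 0 0 0 0 0; 0 0.03 0 0 0 0 0; 0 0.04 0 0 0 0 0; 0 0.05 0 0 0 0 0")

```text
time_s: 9.47
ee_pos: [0.448, 0.2481, 0.0637]
eef_rot: [-3.142, -0.0, 0.431]
ft_force: [0.1, -0.4, -1.4]
opening: 0.0118
grasp_force: 60.0
```

```bash
python3 rel.py
```

```text
9.47 TCP in case frame [-0.096  -0.0005  0.0637] yaw err deg -0.01 rot [-3.1416e+00 -1.0000e-04  4.3080e-01] F [ 0.1 -0.4 -1.4] T [-0.018  0.038  0.032] op 0.0118 j6 1.596
```

Emit:
move_arm(plan="0 0.012 0 0 0 0 0; 0 0.024 0 0 0 0 0; 0 0.036 0 0 0 0 0; 0 0.045 0 0 0 0 0; 0 0.045 0 0 0 0 0")

```text
time_s: 9.88
ee_pos: [0.4892, 0.267, 0.0633]
eef_rot: [3.142, 0.0, 0.431]
ft_force: [-0.0, 0.6, -2.4]
opening: 0.0118
grasp_force: 60.0
```

```bash
python3 rel.py; python3 look.py l4; python3 rel.py
```

```text
9.88 TCP in case frame [-0.0506 -0.0006  0.0633] yaw err deg -0.02 rot [3.1416e+00 3.0000e-04 4.3070e-01] F [-0.   0.6 -2.4] T [-0.017  0.042  0.04 ] op 0.0118 j6 1.594
9.9833 [0.4879 0.2664 0.0632] [3.1416e+00 9.0000e-04 4.3080e-01] [-0.   0.1 -2.6] 0.0118
0 score 0.74 nominal [0.5333 0.2873 0.0559 0.4308] area 1586 render 2760
1 score 0.78 nominal [0.5333 0.2873 0.0559 0.4308] area 447 render 2500
10.08 TCP in case frame [-0.0525 -0.0005  0.0635] yaw err deg -0.01 rot [3.1416e+00 5.0000e-04 4.3080e-01] F [-0.4 -0.4 -1.7] T [-0.076  0.117 -0.021] op 0.0114 j6 1.594
```

View pics/l4.png

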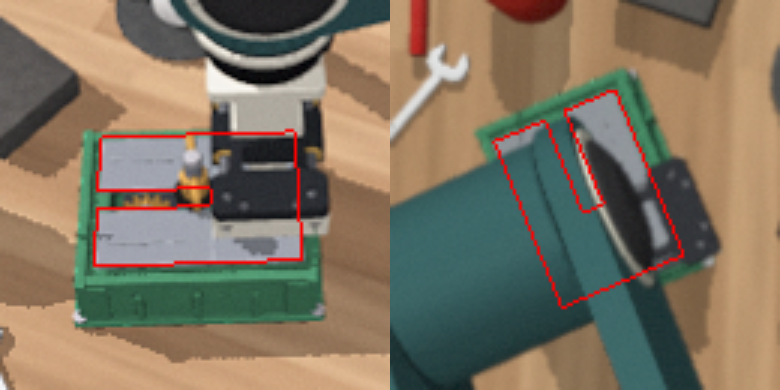

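The cover is in under the nut: the scene view shows the slot around the stud at (195,190), with the plate inside the rim outline. Nudge +2 mm and lower.

Emit:
move_arm(plan="0 0.002 0 0 0 0 0; 0 0.002 0 0.002 0 0 0; 0 0.002 0 0.003 0 0 0; 0 0.002 0 0.004 0 0 0; 0 0.002 0 0.005 0 0 0")

```text
time_s: 10.5
ee_pos: [0.4897, 0.2673, 0.0585]
eef_rot: [-3.142, 0.0, 0.431]
ft_force: [0.3, 0.5, -2.3]
opening: 0.0116
grasp_force: 60.0
```

```bash
python3 rel.py
```

```text
10.5 TCP in case frame [-0.0502 -0.0005  0.0585] yaw err deg -0.01 rot [-3.1416e+00  1.0000e-04  4.3080e-01] F [ 0.3  0.5 -2.3] T [-0.024  0.118  0.003] op 0.0116 j6 1.594
```

Emit:
move_arm(plan="0 0 0 0.0005 0 0 0; 0 0 0 0.001 0 0 0; 0 0 0 0.0015 0 0 0; 0 0 0 0.0015 0 0 0; 0 0 0 0.0015 0 0 0")

```text
time_s: 10.92
ee_pos: [0.4898, 0.2673, 0.0574]
eef_rot: [-3.142, -0.0, 0.431]
ft_force: [-2.3, -1.1, 1.9]
opening: 0.0114
grasp_force: 60.0
```

```bash
python3 rel.py
```

```text
10.92 TCP in case frame [-0.05   -0.0005  0.0574] yaw err deg -0.01 rot [-3.1416e+00 -1.0000e-04  4.3090e-01] F [-2.3 -1.1  1.9] T [-0.269  0.444  0.002] op 0.0114 j6 1.594
```

Contact with the ledge shows on the wrist (Fz jumped about +4 N), so I'll release and rise.

Emit:
move_arm(plan="0.4 0 0 0 0 0 0; 0.4 0 0 0 0 0 0; 0.4 0 0 0 0 0 0; 0.4 0 0 0 0 0 0; 0.4 0 0 0 0 0 0", squeeze=20)

```text
time_s: 11.33
ee_pos: [0.4898, 0.2673, 0.0571]
eef_rot: [-3.142, -0.0, 0.431]
ft_force: [-0.8, 0.5, 0.5]
opening: 0.0366
grasp_force: 0.0
```

Emit:
move_arm(plan="0.4 0 0 -0.02 0 0 0; 0.4 0 0 -0.05 0 0 0; 0.4 0 0 -0.08 0 0 0; 0.9 0 0 -0.1 0 0 0; 0.9 0 0 -0.1 0 0 0")

```text
time_s: 11.75
ee_pos: [0.4912, 0.268, 0.1621]
eef_rot: [-3.141, -0.006, 0.431]
ft_force: [0.5, -0.6, 1.0]
opening: 0.0462
grasp_force: 0.0
```

```bash
cat > seat.py <<'E'
from fit import *
S=[r.snapshot(n) for n in("scene","top")]
for i,s in enumerate(S):
    for q in("cover","wing_nut"):
        L=r.trace(s,q)
        if not L: print(i,q,"none");continue
        g=L[0]["region"].astype(np.uint8);print(i,q,round(L[0]["score"],2),g.sum())
        if q=="cover":
            for z in(.05,.054):
                v,f=fit([s],[g],COVER,(.535,.2887,z,.431),z=z)
                print("  ",z,v.round(4),round(f),"case frame mm",(R.from_euler('z',-.431).apply([v[0]-.535,v[1]-.2887,0])*1000).round(1))
            v,f=fit([s],[g],COVER,(.535,.2887,.05,.431)); print("  z free",v.round(4),round(f))
    print("grip",[np.round(l["xy"],1) for l in r.tip_of(s,"cover_grip")], "expect",proj(s,[.535-.05*np.cos(.431),.2887-.05*np.sin(.431),.064]).round(1))
E
python3 seat.py; python3 rel.py
```

```text
0 cover 0.8 2379
   0.05 [0.5316 0.2882 0.4281] 390 case frame mm [-3.3  1.   0. ]
   0.054 [0.53   0.2902 0.4123] 408 case frame mm [-3.9  3.5  0. ]
  z free [0.5315 0.2888 0.0508 0.4273] 392
0 wing_nut 0.58 78
grip [array([285. , 282.8])] expect [283.1 284.1]
1 cover 0.94 398
   0.05 [0.5449 0.2916 0.4901] 2051 case frame mm [10.3 -1.5  0. ]
   0.054 [0.538  0.29   0.4447] 2085 case frame mm [ 3.2 -0.1  0. ]
  z free [ 0.7229  0.581  -1.4218 -2.6553] 81
1 wing_nut none
grip [] expect [202.8 251.4]
12.15 TCP in case frame [-0.0503 -0.0005  0.1562] yaw err deg -0.01 rot [3.1416e+00 1.4000e-03 4.3080e-01] F [-0.4  0.2 -0.8] T [-0.004 -0.001 -0.032] op 0.0776 j6 1.594
```

Emit:
move_arm(plan="0.9 0.02 0 -0.01 0 0 -7; 0.9 0.04 0 -0.02 0 0 -14; 0.9 0.0503 -0.0005 -0.02 0 0 -21; 0.9 0.0503 -0.0005 -0.02 0 0 -28; 0.9 0.0503 -0.0005 -0.02 0 0 -35")

```text
time_s: 12.57
ee_pos: [0.5356, 0.2889, 0.1764]
eef_rot: [-3.141, 0.001, 1.048]
ft_force: [-0.8, 0.0, 0.7]
opening: 0.0837
grasp_force: 0.0
```

Emit:
move_arm(plan="0.9 0 0 0 0 0 -7; 0.9 0 0 0 0 0 -14; 0.9 0 0 0 0 0 -21; 0.9 0 0 0 0 0 -28; 0.9 0 0 0 0 0 -35")

```text
time_s: 12.98
ee_pos: [0.5351, 0.2887, 0.1766]
eef_rot: [-3.141, 0.0, 1.659]
ft_force: [-0.0, 1.0, 0.3]
opening: 0.0838
grasp_force: 0.0
```

Emit:
move_arm(plan="0.9 0 0 0 0 0 -7; 0.9 0 0 0 0 0 -14; 0.9 0 0 0 0 0 -21; 0.9 0 0 0 0 0 -28; 0.9 0 0 0 0 0 -35")

```text
time_s: 13.4
ee_pos: [0.5351, 0.2887, 0.1765]
eef_rot: [-3.141, -0.0, 2.269]
ft_force: [-0.0, -0.1, -0.8]
opening: 0.0837
grasp_force: 0.0
```

```bash
cat >> seat.py <<'E'
cv2.imwrite("/tmp/s.png",S[0]["image"])
E
python3 seat.py; python3 rel.py
```

```text
0 cover 0.95 2620
   0.05 [0.5316 0.2884 0.4359] 279 case frame mm [-3.2  1.2  0. ]
   0.054 [0.5305 0.2906 0.4334] 281 case frame mm [-3.3  3.6  0. ]
  z free [0.5311 0.29   0.0522 0.4312] 279
0 wing_nut none
grip [array([283.4, 287. ])] expect [283.1 284.1]
1 cover 0.83 973
   0.05 [0.534  0.2864 0.4819] 1497 case frame mm [-1.9 -1.7  0. ]
   0.054 [0.5338 0.2866 0.4613] 1517 case frame mm [-2.  -1.4  0. ]
  z free [ 0.6353  0.4996 -1.1726  0.4379] 615
1 wing_nut 0.54 37
grip [array([205.6, 251.2])] expect [202.8 251.4]
13.8 TCP in case frame [ 3.000e-04 -1.000e-04  1.771e-01] yaw err deg 104.86 rot [-3.1415 -0.      2.2612] F [0.4 0.4 0.6] T [-0.006 -0.159 -0.02 ] op 0.0837 j6 -0.238
```

The cover seats at about (0,0) once I allow for the scene view's known −2 to −3 mm bias in x. I'll finish winding back above the nut and descend around the wings.

Emit:
move_arm(plan="0.9 0 0 0 0 0 -7; 0.9 0 0 0 0 0 -14; 0.9 0 0 0 0 0 -21; 0.9 0 0 0 0 0 -28; 0.9 0 0 0 0 0 -35")

```text
time_s: 14.22
ee_pos: [0.5353, 0.2888, 0.1772]
eef_rot: [3.142, 0.0, 2.879]
ft_force: [-0.0, 0.5, 0.8]
opening: 0.0836
grasp_force: 0.0
```

Emit:
move_arm(plan="0.9 0 0 0 0 0 -7; 0.9 0 0 0 0 0 -14; 0.9 0 0 0 0 0 -21; 0.9 0 0 0 0 0 -28; 0.9 0 0 0 0 0 -35")

```text
time_s: 14.63
ee_pos: [0.5353, 0.2888, 0.1771]
eef_rot: [3.142, 0.0, -2.794]
ft_force: [0.5, -0.7, 0.3]
opening: 0.0832
grasp_force: 0.0
```

Emit:
move_arm(plan="0.9 0 0 0 0 0 -7; 0.9 0 0 0.02 0 0 -8.5; 0.9 0 0 0.04 0 0 -8.5; 0.9 0 0 0.055 0 0 -8.5; 0.9 0 0 0.055 0 0 -8.5")

```text
time_s: 15.05
ee_pos: [0.5341, 0.2882, 0.1186]
eef_rot: [3.141, -0.004, -2.651]
ft_force: [-0.4, 0.2, -0.9]
opening: 0.0836
grasp_force: 0.0
```

```bash
python3 - <<'E'
from h import *
import rel; 
S=[r.snapshot(n) for n in("scene","top")];rel.rel()
out=[]
for s in S:
    im=cv2.resize(s["image"],None,fx=5,fy=5,interpolation=cv2.INTER_CUBIC)
    u=(proj(s,[.535,.2887,.08])*5).astype(int)
    out.append(im[u[1]-210:u[1]+210,u[0]-195:u[0]+195])
cv2.imwrite("pics/n1.png",np.hstack(out))
E
```

```text
15.15 TCP in case frame [ 2.000e-04 -1.000e-04  1.222e-01] yaw err deg -176.56 rot [ 3.1416e+00 -7.0000e-04 -2.6505e+00] F [ 0.3 -0.6  0.1] T [ 0.026 -0.123  0.061] op 0.0837 j6 -1.609
```

View pics/n1.png

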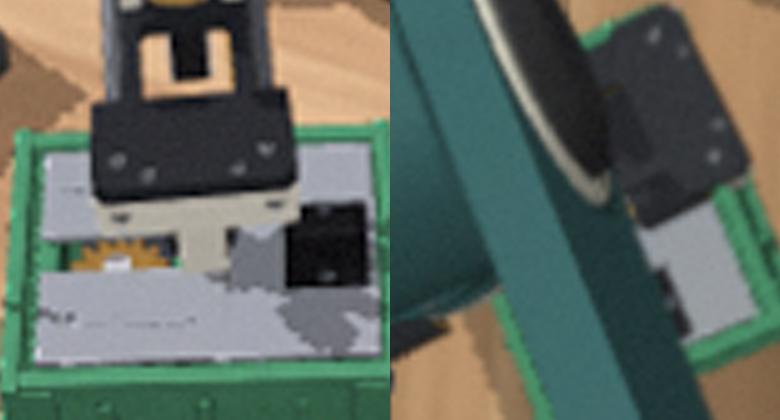

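The cover lies flat within the rim with even margins, the fin (325,245) on the −x side, and the fingers sit to either side of the stud. Going down to wing height and pinching the tips.

Emit:
move_arm(plan="0.9 0 0 0.015 0 0 0; 0.9 0 0 0.03 0 0 0; 0.9 0 0 0.034 0 0 0; 0.9 0 0 0.034 0 0 0; 0.6 0 0 0.034 0 0 0", squeeze=15)

```text
time_s: 15.57
ee_pos: [0.5352, 0.2887, 0.0879]
eef_rot: [3.142, -0.001, -2.65]
ft_force: [-0.5, 0.7, -0.3]
opening: 0.0807
grasp_force: 0.0
```

Emit:
move_arm(plan="0.3 0 0 0 0 0 0; 0.3 0 0 0 0 0 0; 0.3 0 0 0 0 0 0; 0.3 0 0 0 0 0 0; 0.3 0 0 0 0 0 0")

```text
time_s: 15.98
ee_pos: [0.536, 0.2881, 0.0889]
eef_rot: [-3.14, 0.001, -2.65]
ft_force: [2.8, -6.4, 2.7]
opening: 0.059
grasp_force: 15.0
```

```bash
python3 rel.py
```

```text
15.98 TCP in case frame [ 0.0006 -0.0009  0.0889] yaw err deg -176.53 rot [-3.1399e+00  1.0000e-03 -2.6500e+00] F [ 2.8 -6.4  2.7] T [-1.055 -0.658 -0.007] op 0.059 j6 -1.61
```

Emit:
move_arm(plan="0.3 0 -0.0014 0 0 0 0; 0.3 0 -0.0014 0.0002 0 0 7; 0.3 0 -0.0014 0.0003 0 0 14; 0.3 0 -0.0014 0.0005 0 0 21; 0.3 0 -0.0014 0.0006 0 0 28")

```text
time_s: 16.4
ee_pos: [0.5362, 0.2877, 0.0882]
eef_rot: [3.141, 0.001, 3.139]
ft_force: [-0.7, -0.6, 3.1]
opening: 0.0593
grasp_force: 15.0
```

```bash
python3 - <<'E'
from rel import *
rel()
S=[r.snapshot(n) for n in("scene","top")]
for s in S:
  for q in("wing_nut","wing_tip"): print(q,[(np.round(l["xy"],1).tolist(),round(l["score"],2)) for l in r.tip_of(s,q)])
E
```

```text
16.4 TCP in case frame [ 0.0007 -0.0014  0.0882] yaw err deg 155.15 rot [3.1410e+00 8.0000e-04 3.1388e+00] F [-0.7 -0.6  3.1] T [ 0.037 -0.104  0.093] op 0.0593 j6 -1.118
wing_nut [([259.4, 280.5], 0.49), ([261.2, 290.5], 0.48)]
wing_tip [([250.2, 290.5], 0.36)]
wing_nut []
wing_tip []
```

The nut follows with low side force, so I'll continue this stroke.

Emit:
move_arm(plan="0.3 0 0 0.0002 0 0 7; 0.3 0 0 0.0003 0 0 14; 0.3 0 0 0.0005 0 0 21; 0.3 0 0 0.0006 0 0 28; 0.3 0 0 0.0008 0 0 35")

```text
time_s: 17.12
ee_pos: [0.5362, 0.2874, 0.0874]
eef_rot: [3.141, 0.001, 2.533]
ft_force: [-0.9, -3.0, 6.5]
opening: 0.0591
grasp_force: 15.0
```

Emit:
move_arm(plan="0.3 0 0 0.0002 0 0 7; 0.3 0 0 0.0003 0 0 14; 0.3 0 0 0.0005 0 0 21; 0.3 0 0 0.0006 0 0 28; 0.3 0 0 0.0008 0 0 35")

```text
time_s: 17.53
ee_pos: [0.536, 0.2873, 0.0866]
eef_rot: [3.141, 0.001, 1.922]
ft_force: [-3.1, -4.6, 8.7]
opening: 0.059
grasp_force: 15.0
```

Emit:
move_arm(plan="0.3 0 0 0.0002 0 0 7; 0.3 0 0 0.0003 0 0 14; 0.3 0 0 0.0005 0 0 21; 0.3 0 0 0.0006 0 0 28; 0.3 0 0 0.0008 0 0 35")

```text
time_s: 17.95
ee_pos: [0.5358, 0.2872, 0.0858]
eef_rot: [3.142, 0.001, 1.312]
ft_force: [-4.7, -5.3, 7.9]
opening: 0.0594
grasp_force: 15.0
```

```bash
python3 rel.py
```

```text
17.95 TCP in case frame [ 0.0001 -0.0017  0.0858] yaw err deg 50.46 rot [3.1416e+00 6.0000e-04 1.3116e+00] F [-4.7 -5.3  7.9] T [-0.898  0.764  0.029] op 0.0594 j6 0.71
```

Emit:
move_arm(plan="0.3 0 0 0.0002 0 0 7; 0.3 0 0 0.0003 0 0 14; 0.3 0 0 0.0005 0 0 21; 0.3 0 0 0.0006 0 0 28; 0.3 0 0 0.0008 0 0 35")

```text
time_s: 18.37
ee_pos: [0.5357, 0.2873, 0.085]
eef_rot: [3.142, 0.001, 0.701]
ft_force: [-5.8, -4.0, 10.5]
opening: 0.0596
grasp_force: 15.0
```

Emit:
move_arm(plan="0.3 0 0 0.0002 0 0 7; 0.3 0 0 0.0003 0 0 14; 0.3 0 0 0.0005 0 0 21; 0.3 0 0 0.0006 0 0 28; 0.3 0 0 0.0008 0 0 35")

```text
time_s: 18.78
ee_pos: [0.5355, 0.2874, 0.0842]
eef_rot: [3.141, 0.001, 0.09]
ft_force: [-7.4, -2.5, 11.1]
opening: 0.0592
grasp_force: 15.0
```

Emit:
move_arm(plan="0.3 0 0 0.0002 0 0 7; 0.3 0 0 0.0003 0 0 14; 0.3 0 0 0.0005 0 0 21; 0.3 0 0 0.0006 0 0 28; 0.3 0 0 0.0008 0 0 35")

```text
time_s: 19.2
ee_pos: [0.5355, 0.2876, 0.0834]
eef_rot: [3.141, 0.001, -0.521]
ft_force: [-8.8, -1.4, 9.8]
opening: 0.0593
grasp_force: 15.0
```

```bash
python3 rel.py
```

```text
19.2 TCP in case frame [-0.0001 -0.0012  0.0834] yaw err deg -54.53 rot [ 3.1411e+00  9.0000e-04 -5.2070e-01] F [-8.8 -1.4  9.8] T [-0.393  1.549  0.04 ] op 0.0593 j6 2.542
```

Emit:
move_arm(plan="0.9 -0.0009 0.0005 0 0 0 0; 0.9 -0.0009 0.0005 0 0 0 0; 0.9 -0.0009 0.0005 0 0 0 0; 0.9 -0.0009 0.0005 0 0 0 0; 0.9 -0.0009 0.0005 0 0 0 -5")

```text
time_s: 19.62
ee_pos: [0.5349, 0.2875, 0.0826]
eef_rot: [3.141, 0.0, -0.432]
ft_force: [-0.5, 0.2, 0.6]
opening: 0.083
grasp_force: 0.0
```

Emit:
move_arm(plan="0.9 0 0 0 0 0 -7; 0.9 0 0 0 0 0 -14; 0.9 0 0 0 0 0 -21; 0.9 0 0 0 0 0 -28; 0.9 0 0 0 0 0 -35")

```text
time_s: 20.03
ee_pos: [0.5349, 0.2875, 0.0826]
eef_rot: [3.142, 0.0, 0.186]
ft_force: [-0.7, 0.6, 0.2]
opening: 0.0835
grasp_force: 0.0
```

Emit:
move_arm(plan="0.9 0 0 0 0 0 -7; 0.9 0 0 0 0 0 -14; 0.9 0 0 0 0 0 -21; 0.9 0 0 0 0 0 -28; 0.9 0 0 0 0 0 -35")

```text
time_s: 20.45
ee_pos: [0.5349, 0.2875, 0.0826]
eef_rot: [-3.142, 0.0, 0.797]
ft_force: [0.1, 0.3, -0.2]
opening: 0.0837
grasp_force: 0.0
```

Emit:
move_arm(plan="0.9 0 0 0 0 0 -7; 0.9 0 0 0 0 0 -14; 0.9 0 0 0 0 0 -21; 0.9 0 0 0 0 0 -28; 0.9 0 0 0 0 0 -35")

```text
time_s: 20.87
ee_pos: [0.5349, 0.2875, 0.0826]
eef_rot: [-3.141, 0.0, 1.408]
ft_force: [0.5, -0.0, -0.0]
opening: 0.0835
grasp_force: 0.0
```

Emit:
move_arm(plan="0.9 0 0 0 0 0 -7; 0.9 0 0 0 0 0 -14; 0.9 0 0 0 0 0 -21; 0.9 0 0 0 0 0 -28; 0.9 0 0 0 0 0 -35")

```text
time_s: 21.28
ee_pos: [0.5349, 0.2875, 0.0826]
eef_rot: [-3.141, 0.0, 2.019]
ft_force: [-0.3, -0.3, -0.2]
opening: 0.0836
grasp_force: 0.0
```

Emit:
move_arm(plan="0.9 0 0 0 0 0 -7; 0.9 0 0 0 0 0 -14; 0.9 0 0 0 0 0 -21; 0.9 0 0 0 0 0 -28; 0.9 0 0 0 0 0 -35")

```text
time_s: 21.7
ee_pos: [0.5349, 0.2875, 0.0826]
eef_rot: [-3.141, -0.0, 2.63]
ft_force: [-0.7, 0.4, -0.8]
opening: 0.0832
grasp_force: 0.0
```

Emit:
move_arm(plan="0.9 0 0 0 0 0 0; 0.3 0 0 0 0 0 0; 0.3 0 0 0 0 0 0; 0.3 0 0 0 0 0 0; 0.3 0 0 0 0 0 0")

```text
time_s: 22.12
ee_pos: [0.5349, 0.2875, 0.0827]
eef_rot: [-3.142, -0.0, 2.62]
ft_force: [-0.4, -0.3, 0.3]
opening: 0.0618
grasp_force: 0.0
```

Emit:
move_arm(plan="0.3 0 0 0 0 0 0; 0.3 0 0 0 0 0 0")

```text
time_s: 22.28
ee_pos: [0.535, 0.2877, 0.0828]
eef_rot: [3.141, 0.0, 2.621]
ft_force: [1.4, 2.1, 0.5]
opening: 0.059
grasp_force: 15.0
```

```bash
python3 rel.py
```

```text
22.28 TCP in case frame [-0.0004 -0.0009  0.0828] yaw err deg 125.46 rot [3.1411e+00 1.0000e-04 2.6206e+00] F [1.4 2.1 0.5] T [ 0.405 -0.328 -0.016] op 0.059 j6 -0.599
```

Emit:
move_arm(plan="0.3 0 0 0.0002 0 0 7; 0.3 0 0 0.0003 0 0 14; 0.3 0 0 0.0005 0 0 21; 0.3 0 0 0.0006 0 0 28; 0.3 0 0 0.0008 0 0 35")

```text
time_s: 22.7
ee_pos: [0.5352, 0.2879, 0.0821]
eef_rot: [3.14, -0.0, 2.004]
ft_force: [3.1, 3.8, -2.0]
opening: 0.0589
grasp_force: 15.0
```

Emit:
move_arm(plan="0.3 0 0 0.0002 0 0 7; 0.3 0 0 0.0003 0 0 14; 0.3 0 0 0.0005 0 0 21; 0.3 0 0 0.0006 0 0 28; 0.3 0 0 0.0008 0 0 35")

```text
time_s: 23.12
ee_pos: [0.5355, 0.2879, 0.0813]
eef_rot: [3.14, -0.001, 1.393]
ft_force: [6.4, 4.0, -2.6]
opening: 0.0588
grasp_force: 15.0
```

Emit:
move_arm(plan="0.3 0 0 0.0002 0 0 7; 0.3 0 0 0.0003 0 0 14; 0.3 0 0 0.0005 0 0 21; 0.3 0 0 0.0006 0 0 28; 0.3 0 0 0.0008 0 0 35")

```text
time_s: 23.53
ee_pos: [0.5357, 0.2878, 0.0806]
eef_rot: [3.141, -0.002, 0.782]
ft_force: [7.0, 2.5, -2.8]
opening: 0.059
grasp_force: 15.0
```

Emit:
move_arm(plan="0.3 0 0 0.0002 0 0 7; 0.3 0 0 0.0003 0 0 14; 0.3 0 0 0.0005 0 0 21; 0.3 0 0 0.0006 0 0 28; 0.3 0 0 0.0008 0 0 35")

```text
time_s: 23.95
ee_pos: [0.5359, 0.2876, 0.0798]
eef_rot: [-3.142, -0.002, 0.171]
ft_force: [8.6, 1.7, -1.9]
opening: 0.0592
grasp_force: 15.0
```

Emit:
move_arm(plan="0.3 0 0 0.0002 0 0 7; 0.3 0 0 0.0003 0 0 14; 0.3 0 0 0.0005 0 0 21; 0.3 0 0 0.0006 0 0 28; 0.3 0 0 0.0008 0 0 35")

```text
time_s: 24.37
ee_pos: [0.5359, 0.2874, 0.079]
eef_rot: [-3.141, -0.002, -0.44]
ft_force: [7.9, -0.4, -1.2]
opening: 0.0591
grasp_force: 15.0
```

```bash
python3 rel.py
```

```text
24.37 TCP in case frame [ 0.0002 -0.0016  0.079 ] yaw err deg -49.89 rot [-3.1406e+00 -2.1000e-03 -4.3970e-01] F [ 7.9 -0.4 -1.2] T [-0.056 -1.52   0.059] op 0.0591 j6 2.462
```

Emit:
move_arm(plan="0.3 0 0 0.0002 0 0 7; 0.3 0 0 0.0003 0 0 14; 0.3 0 0 0.0005 0 0 20; 0.9 0 0 0.0005 0 0 20; 0.9 0 0 0.0005 0 0 20")

```text
time_s: 24.78
ee_pos: [0.5349, 0.2875, 0.0782]
eef_rot: [3.141, 0.0, -0.781]
ft_force: [0.3, 0.5, 1.0]
opening: 0.0684
grasp_force: 0.0
```

Emit:
move_arm(plan="0.9 0.0004 -0.0004 0 0 0 0; 0.9 0.0004 -0.0004 0 0 0 0; 0.9 0.0004 -0.0004 0 0 0 0; 0.9 0.0004 -0.0004 0 0 0 -5; 0.9 0.0004 -0.0004 0 0 0 -12")

```text
time_s: 25.2
ee_pos: [0.5354, 0.2876, 0.0782]
eef_rot: [3.141, 0.0, -0.569]
ft_force: [0.7, -0.2, -0.7]
opening: 0.0838
grasp_force: 0.0
```

Emit:
move_arm(plan="0.9 0 0 0 0 0 -7; 0.9 0 0 0 0 0 -14; 0.9 0 0 0 0 0 -21; 0.9 0 0 0 0 0 -28; 0.9 0 0 0 0 0 -35")

```text
time_s: 25.62
ee_pos: [0.5354, 0.2876, 0.0782]
eef_rot: [3.142, 0.0, 0.045]
ft_force: [0.9, -0.0, 0.6]
opening: 0.0838
grasp_force: 0.0
```

Emit:
move_arm(plan="0.9 0 0 0 0 0 -7; 0.9 0 0 0 0 0 -14; 0.9 0 0 0 0 0 -21; 0.9 0 0 0 0 0 -28; 0.9 0 0 0 0 0 -35")

```text
time_s: 26.03
ee_pos: [0.5354, 0.2876, 0.0782]
eef_rot: [-3.142, 0.0, 0.656]
ft_force: [0.5, 0.2, -0.4]
opening: 0.084
grasp_force: 0.0
```

Emit:
move_arm(plan="0.9 0 0 0 0 0 -7; 0.9 0 0 0 0 0 -14; 0.9 0 0 0 0 0 -21; 0.9 0 0 0 0 0 -28; 0.9 0 0 0 0 0 -35")

```text
time_s: 26.45
ee_pos: [0.5354, 0.2876, 0.0782]
eef_rot: [-3.141, 0.0, 1.267]
ft_force: [0.0, 0.9, -0.5]
opening: 0.0831
grasp_force: 0.0
```

Emit:
move_arm(plan="0.9 0 0 0 0 0 -7; 0.9 0 0 0 0 0 -14; 0.9 0 0 0 0 0 -21; 0.9 0 0 0 0 0 -28; 0.9 0 0 0 0 0 -35")

```text
time_s: 26.87
ee_pos: [0.5354, 0.2876, 0.0782]
eef_rot: [-3.141, 0.0, 1.878]
ft_force: [-0.8, -0.3, -0.1]
opening: 0.084
grasp_force: 0.0
```

Emit:
move_arm(plan="0.9 0 0 0 0 0 -7; 0.9 0 0 0 0 0 -14; 0.9 0 0 0 0 0 -21; 0.9 0 0 0 0 0 -28; 0.6 0 0 0 0 0 -28")

```text
time_s: 27.28
ee_pos: [0.5354, 0.2876, 0.0782]
eef_rot: [-3.141, -0.0, 2.366]
ft_force: [-0.1, 0.3, -0.6]
opening: 0.0806
grasp_force: 0.0
```

Emit:
move_arm(plan="0.3 0 0 0 0 0 0; 0.3 0 0 0 0 0 0; 0.3 0 0 0 0 0 0; 0.3 0 0 0 0 0 0; 0.3 0 0 0 0 0 0")

```text
time_s: 27.7
ee_pos: [0.5355, 0.2876, 0.0783]
eef_rot: [3.141, -0.0, 2.358]
ft_force: [1.1, 0.9, 0.0]
opening: 0.0595
grasp_force: 15.0
```

```bash
python3 rel.py
```

```text
27.7 TCP in case frame [ 0.     -0.0012  0.0783] yaw err deg 110.42 rot [ 3.1414 -0.      2.3582] F [1.1 0.9 0. ] T [ 0.11  -0.227 -0.139] op 0.0595 j6 -0.337
```

Emit:
move_arm(plan="0.3 0 0 0.0002 0 0 7; 0.3 0 0 0.0003 0 0 14; 0.3 0 0 0.0005 0 0 21; 0.3 0 0 0.0006 0 0 28; 0.3 0 0 0.0008 0 0 35")

```text
time_s: 28.12
ee_pos: [0.5356, 0.2876, 0.0775]
eef_rot: [3.141, -0.0, 1.742]
ft_force: [1.6, 0.9, -0.2]
opening: 0.0592
grasp_force: 15.0
```

```bash
cat > tq.py <<'E'
from rel import *
T=[];E=[];F=[]
for i in range(6):
    s=r.sense();T.append(s["wrist_torque"]);E.append(s["joint_efforts"][5]);F.append(s["ft_force"]);r.snapshot("top")
rel();print("Tz",np.mean(T,0).round(3),np.std(T,0)[2].round(3),"j6 eff",np.mean(E).round(3),np.std(E).round(3),"F",np.mean(F,0).round(1))
E
python3 tq.py
```

```text
28.42 TCP in case frame [ 0.0001 -0.0012  0.0775] yaw err deg 75.68 rot [ 3.1413e+00 -1.0000e-04  1.7519e+00] F [ 1.8  0.9 -0.5] T [ 0.286 -0.428  0.008] op 0.0592 j6 0.27
Tz [ 0.176 -0.372 -0.037] 0.037 j6 eff -0.224 2.765 F [ 1.4  1.1 -0.3]
```

Emit:
move_arm(plan="0.3 0 0 0.0002 0 0 7; 0.3 0 0 0.0003 0 0 14; 0.3 0 0 0.0005 0 0 21; 0.3 0 0 0.0006 0 0 28; 0.3 0 0 0.0008 0 0 35")

```text
time_s: 28.83
ee_pos: [0.5356, 0.2876, 0.0767]
eef_rot: [3.141, -0.0, 1.134]
ft_force: [3.1, 1.7, 0.4]
opening: 0.0589
grasp_force: 15.0
```

```bash
python3 rel.py
```

```text
28.83 TCP in case frame [ 0.0001 -0.0013  0.0767] yaw err deg 40.3 rot [ 3.1413e+00 -3.0000e-04  1.1344e+00] F [3.1 1.7 0.4] T [ 0.168 -0.5    0.021] op 0.0589 j6 0.887
```

Emit:
move_arm(plan="0.3 0 0 0.0002 0 0 7; 0.3 0 0 0.0003 0 0 14; 0.3 0 0 0.0005 0 0 21; 0.3 0 0 0.0006 0 0 28; 0.3 0 0 0.0008 0 0 35")

```text
time_s: 29.25
ee_pos: [0.5357, 0.2876, 0.076]
eef_rot: [3.141, -0.0, 0.523]
ft_force: [2.4, 1.5, 0.5]
opening: 0.0587
grasp_force: 15.0
```

```bash
python3 tq.py
```

```text
29.55 TCP in case frame [ 0.0001 -0.0013  0.076 ] yaw err deg 5.74 rot [ 3.1414e+00 -4.0000e-04  5.3120e-01] F [3.  1.  0.6] T [ 0.073 -0.666 -0.063] op 0.0593 j6 1.49
Tz [ 0.117 -0.531 -0.015] 0.034 j6 eff -0.224 2.73 F [2.5 0.9 0.4]
```

Emit:
move_arm(plan="0.3 0 0 0.0002 0 0 7; 0.3 0 0 0.0003 0 0 14; 0.3 0 0 0.0005 0 0 21; 0.3 0 0 0.0006 0 0 28; 0.3 0 0 0.0008 0 0 35")

```text
time_s: 29.97
ee_pos: [0.5357, 0.2875, 0.0753]
eef_rot: [-3.142, -0.001, -0.087]
ft_force: [2.9, -1.2, 3.0]
opening: 0.0587
grasp_force: 15.0
```

```bash
python3 tq.py
```

```text
30.27 TCP in case frame [ 0.0001 -0.0013  0.0752] yaw err deg -29.25 rot [-3.1415e+00 -4.0000e-04 -7.9500e-02] F [ 3.6 -0.5  2.3] T [-0.096 -0.737  0.035] op 0.0591 j6 2.101
Tz [-0.01  -0.64  -0.021] 0.035 j6 eff -0.219 2.723 F [ 3.5 -0.1  2.2]
```

Emit:
move_arm(plan="0.3 0 0 0.0001 0 0 5; 0.3 0 0 0.0002 0 0 10; 0.3 0 0 0.0003 0 0 15")

```text
time_s: 30.52
ee_pos: [0.5356, 0.2875, 0.0749]
eef_rot: [-3.142, -0.0, -0.347]
ft_force: [4.4, -0.7, 2.8]
opening: 0.0592
grasp_force: 15.0
```

```bash
python3 tq.py
```

```text
30.82 TCP in case frame [ 0.0001 -0.0013  0.0749] yaw err deg -44.31 rot [-3.1415e+00 -4.0000e-04 -3.4240e-01] F [ 4.8 -0.5  3. ] T [-0.161 -0.811  0.035] op 0.059 j6 2.364
Tz [-0.108 -0.723 -0.007] 0.046 j6 eff -0.171 1.869 F [ 4.6 -1.1  3.3]
```

Emit:
move_arm(plan="0.3 0 0 0.0001 0 0 4; 0.3 0 0 0.0002 0 0 8; 0.3 0 0 0.0003 0 0 12")

```text
time_s: 31.07
ee_pos: [0.5356, 0.2875, 0.0747]
eef_rot: [-3.141, -0.0, -0.556]
ft_force: [3.7, -1.9, 4.4]
opening: 0.059
grasp_force: 15.0
```

```bash
python3 tq.py
```

```text
31.37 TCP in case frame [ 0.0001 -0.0013  0.0747] yaw err deg -56.31 rot [-3.1414e+00 -3.0000e-04 -5.5180e-01] F [ 4.2 -1.8  5.7] T [-0.267 -0.744 -0.027] op 0.0592 j6 2.573
Tz [-0.251 -0.803 -0.003] 0.056 j6 eff -0.172 1.482 F [ 4.1 -2.1  4.7]
```

Emit:
move_arm(plan="0.3 0 0 0 0 0 5; 0.3 0 0 0.0001 0 0 10; 0.3 0 0 0.0001 0 0 15")

```text
time_s: 31.62
ee_pos: [0.5356, 0.2875, 0.0744]
eef_rot: [-3.141, -0.0, -0.818]
ft_force: [4.5, -1.6, 3.1]
opening: 0.0591
grasp_force: 15.0
```

```bash
python3 tq.py
```

```text
31.92 TCP in case frame [ 0.     -0.0013  0.0743] yaw err deg -71.31 rot [-3.1415e+00 -2.0000e-04 -8.1360e-01] F [ 5.  -0.9  4.1] T [-0.187 -0.959  0.01 ] op 0.0593 j6 2.835
Tz [-0.166 -0.944  0.008] 0.035 j6 eff -0.233 1.681 F [ 4.7 -1.2  3.6]
```

Emit:
move_arm(plan="0.9 0 0 0 0 0 0; 0.9 0 0 0 0 0 0; 0.9 0 0 0 0 0 0; 0.9 0 0 -0.0015 0 0 0; 0.9 0 0 -0.0015 0 0 -5")

```text
time_s: 32.33
ee_pos: [0.5352, 0.2876, 0.0758]
eef_rot: [3.141, 0.0, -0.731]
ft_force: [0.1, 0.6, 0.0]
opening: 0.083
grasp_force: 0.0
```

Emit:
move_arm(plan="0.9 0 0 0 0 0 -7; 0.9 0 0 0 0 0 -14; 0.9 0 0 0 0 0 -21; 0.9 0 0 0 0 0 -28; 0.9 0 0 0 0 0 -35")

```text
time_s: 32.75
ee_pos: [0.5352, 0.2876, 0.0757]
eef_rot: [3.142, 0.001, -0.112]
ft_force: [0.1, -0.3, 0.5]
opening: 0.0836
grasp_force: 0.0
```

Emit:
move_arm(plan="0.9 0 0 0 0 0 -7; 0.9 0 0 0 0 0 -14; 0.9 0 0 0 0 0 -21; 0.9 0 0 0 0 0 -28; 0.9 0 0 0 0 0 -35")

```text
time_s: 33.17
ee_pos: [0.5352, 0.2876, 0.0757]
eef_rot: [-3.141, 0.001, 0.499]
ft_force: [-0.1, -0.1, 0.1]
opening: 0.0841
grasp_force: 0.0
```

Emit:
move_arm(plan="0.9 0 0 0 0 0 -7; 0.9 0 0 0 0 0 -14; 0.9 0 0 0 0 0 -21; 0.9 0 0 0 0 0 -28; 0.9 0 0 0 0 0 -35")

```text
time_s: 33.58
ee_pos: [0.5352, 0.2876, 0.0757]
eef_rot: [-3.141, 0.0, 1.11]
ft_force: [-0.4, -0.3, 0.4]
opening: 0.0838
grasp_force: 0.0
```

Emit:
move_arm(plan="0.9 0 0 0 0 0 -7; 0.9 0 0 0 0 0 -14; 0.9 0 0 0 0 0 -21; 0.9 0 0 0 0 0 -28; 0.9 0 0 0 0 0 -35")

```text
time_s: 34.0
ee_pos: [0.5352, 0.2876, 0.0757]
eef_rot: [-3.141, -0.0, 1.72]
ft_force: [-0.5, 0.2, -0.1]
opening: 0.0836
grasp_force: 0.0
```

Emit:
move_arm(plan="0.9 0 0 0 0 0 -7; 0.9 0 0 0 0 0 -14; 0.9 0 0 0 0 0 -21; 0.9 0 0 0 0 0 -28; 0.9 0 0 0 0 0 -35")

```text
time_s: 34.42
ee_pos: [0.5352, 0.2876, 0.0757]
eef_rot: [-3.141, -0.0, 2.331]
ft_force: [0.0, -0.2, -0.0]
opening: 0.0835
grasp_force: 0.0
```

```bash
python3 tq.py
```

```text
34.72 TCP in case frame [-0.0001 -0.0012  0.0758] yaw err deg 108.3 rot [-3.1414e+00 -1.0000e-04  2.3212e+00] F [-0.2 -0.8  0.1] T [ 0.013 -0.137 -0.036] op 0.0834 j6 -0.299
Tz [-0.017 -0.138 -0.001] 0.038 j6 eff 0.194 2.801 F [-0.   0.1  0.3]
```

Emit:
move_arm(plan="0.3 0 0 0 0 0 0; 0.3 0 0 0 0 0 0; 0.3 0 0 0 0 0 0; 0.3 0 0 0 0 0 0; 0.3 0 0 0 0 0 0")

```text
time_s: 35.13
ee_pos: [0.5355, 0.2876, 0.0759]
eef_rot: [3.141, -0.0, 2.324]
ft_force: [0.6, 1.0, 0.0]
opening: 0.0588
grasp_force: 15.0
```

```bash
python3 tq.py
```

```text
35.43 TCP in case frame [ 0.     -0.0012  0.0759] yaw err deg 108.49 rot [3.1414 0.     2.3244] F [ 1.   0.8 -1. ] T [ 0.22  -0.323 -0.031] op 0.0592 j6 -0.303
Tz [ 0.125 -0.276 -0.013] 0.011 j6 eff -0.007 0.008 F [ 0.8  0.7 -0.5]
```

Emit:
move_arm(plan="0.3 0 0 0.0001 0 0 5; 0.3 0 0 0.0002 0 0 10; 0.3 0 0 0.0003 0 0 15")

```text
time_s: 35.68
ee_pos: [0.5355, 0.2876, 0.0756]
eef_rot: [3.141, -0.0, 2.058]
ft_force: [1.6, 1.4, 0.1]
opening: 0.059
grasp_force: 15.0
```

```bash
python3 tq.py
```

```text
35.98 TCP in case frame [ 0.     -0.0012  0.0756] yaw err deg 93.63 rot [ 3.1414 -0.      2.0652] F [ 1.4  1.4 -0.3] T [ 0.255 -0.454 -0.005] op 0.0588 j6 -0.044
Tz [ 0.21  -0.414 -0.036] 0.03 j6 eff -0.151 1.902 F [ 1.6  1.5 -0.2]
```

Emit:
move_arm(plan="0.3 0 0 0.0001 0 0 5; 0.3 0 0 0.0002 0 0 10")

```text
time_s: 36.15
ee_pos: [0.5356, 0.2876, 0.0754]
eef_rot: [3.141, -0.0, 1.887]
ft_force: [2.3, 2.6, 0.2]
opening: 0.0588
grasp_force: 15.0
```

```bash
python3 tq.py
```

```text
36.45 TCP in case frame [ 0.     -0.0012  0.0754] yaw err deg 83.66 rot [ 3.1413 -0.      1.8911] F [ 1.8  2.8 -0.7] T [ 0.298 -0.606  0.041] op 0.059 j6 0.13
Tz [ 0.275 -0.505  0.021] 0.041 j6 eff -0.273 2.025 F [ 2.3  2.1 -0.5]
```

Emit:
move_arm(plan="0.3 0 0 0.0001 0 0 5; 0.3 0 0 0.0002 0 0 10")

```text
time_s: 36.62
ee_pos: [0.5356, 0.2876, 0.0753]
eef_rot: [3.141, -0.0, 1.712]
ft_force: [1.3, 1.7, 1.1]
opening: 0.0592
grasp_force: 15.0
```

```bash
sed -i 's/^rel();/print("series",np.array(T)[:,2].round(3));rel();/' tq.py; python3 tq.py
```

```text
series [ 0.094 -0.043  0.005  0.002  0.002 -0.005]
36.92 TCP in case frame [ 0.0001 -0.0012  0.0753] yaw err deg 73.67 rot [ 3.1413e+00 -1.0000e-04  1.7167e+00] F [2.2 2.8 2.1] T [ 0.273 -0.574  0.045] op 0.059 j6 0.305
Tz [ 0.283 -0.578  0.009] 0.041 j6 eff -0.26 2.022 F [2.2 1.5 1.1]
```

Emit:
move_arm(plan="0.3 0 0 0.0001 0 0 4; 0.3 0 0 0.0002 0 0 8")

```text
time_s: 37.08
ee_pos: [0.5356, 0.2876, 0.0752]
eef_rot: [3.141, -0.0, 1.574]
ft_force: [2.9, 2.2, 3.3]
opening: 0.0592
grasp_force: 15.0
```

```bash
python3 tq.py
```

```text
series [ 0.115 -0.018  0.001  0.013 -0.033  0.056]
37.38 TCP in case frame [ 0.     -0.0012  0.0752] yaw err deg 65.64 rot [ 3.1413e+00 -1.0000e-04  1.5767e+00] F [2.6 2.1 3.9] T [ 0.243 -0.541  0.08 ] op 0.059 j6 0.445
Tz [ 0.262 -0.532  0.022] 0.05 j6 eff -0.195 1.604 F [2.4 1.8 3.1]
```

Emit:
move_arm(plan="0.3 0 0 0 0 0 3; 0.3 0 0 0.0001 0 0 6")

```text
time_s: 37.55
ee_pos: [0.5356, 0.2876, 0.0751]
eef_rot: [3.141, -0.0, 1.469]
ft_force: [2.1, 2.3, 4.3]
opening: 0.0592
grasp_force: 15.0
```

```bash
python3 tq.py
```

```text
series [ 0.086 -0.023  0.038  0.027 -0.006  0.027]
37.85 TCP in case frame [ 0.0001 -0.0012  0.0751] yaw err deg 59.62 rot [ 3.1412e+00 -2.0000e-04  1.4716e+00] F [2.6 1.7 5.5] T [ 0.283 -0.497  0.088] op 0.0592 j6 0.55
Tz [ 0.235 -0.552  0.025] 0.035 j6 eff -0.149 1.187 F [2.2 1.7 4.9]
```

Emit:
move_arm(plan="0.3 0 0 0 0 0 3; 0.3 0 0 0.0001 0 0 6")

```text
time_s: 38.02
ee_pos: [0.5356, 0.2876, 0.075]
eef_rot: [3.141, -0.0, 1.365]
ft_force: [1.9, 1.2, 6.3]
opening: 0.059
grasp_force: 15.0
```

```bash
python3 tq.py
```

```text
series [ 0.106  0.015 -0.023  0.031  0.019 -0.021]
38.32 TCP in case frame [ 0.0001 -0.0013  0.075 ] yaw err deg 53.62 rot [ 3.1412e+00 -3.0000e-04  1.3668e+00] F [2.6 1.8 5.5] T [ 0.272 -0.507  0.033] op 0.0596 j6 0.655
Tz [ 0.244 -0.519  0.021] 0.043 j6 eff -0.16 1.081 F [2.3 1.2 5.6]
```

Emit:
move_arm(plan="0.3 0 0 0 0 0 3; 0.3 0 0 0 0 0 6")

```text
time_s: 38.48
ee_pos: [0.5356, 0.2876, 0.075]
eef_rot: [3.141, -0.0, 1.26]
ft_force: [2.7, 1.1, 4.8]
opening: 0.0592
grasp_force: 15.0
```

```bash
python3 tq.py
```

```text
series [0.126 0.07  0.009 0.065 0.036 0.051]
38.78 TCP in case frame [ 0.0001 -0.0013  0.075 ] yaw err deg 47.62 rot [ 3.1412e+00 -3.0000e-04  1.2621e+00] F [3.3 1.9 5.2] T [ 0.281 -0.612  0.009] op 0.0593 j6 0.76
Tz [ 0.229 -0.564  0.06 ] 0.036 j6 eff -0.151 1.08 F [2.7 1.6 5.2]
```

Emit:
move_arm(plan="0.3 0 0 0 0 0 3; 0.3 0 0 0 0 0 6")

```text
time_s: 38.95
ee_pos: [0.5356, 0.2876, 0.075]
eef_rot: [3.141, -0.0, 1.155]
ft_force: [2.6, 0.4, 4.7]
opening: 0.0594
grasp_force: 15.0
```

```bash
python3 tq.py
```

```text
series [0.087 0.01  0.049 0.055 0.068 0.036]
39.25 TCP in case frame [ 0.0001 -0.0013  0.0749] yaw err deg 41.69 rot [ 3.1413e+00 -3.0000e-04  1.1586e+00] F [4.1 2.1 5.3] T [ 0.23  -0.674  0.015] op 0.0589 j6 0.863
Tz [ 0.264 -0.649  0.051] 0.024 j6 eff -0.13 1.17 F [3.3 1.6 4.8]
```

Emit:
move_arm(plan="0.3 0 0 0 0 0 2; 0.3 0 0 0 0 0 4")

```text
time_s: 39.42
ee_pos: [0.5356, 0.2876, 0.0749]
eef_rot: [3.141, -0.0, 1.087]
ft_force: [2.7, 2.3, 4.7]
opening: 0.0595
grasp_force: 15.0
```

```bash
python3 tq.py
```

```text
series [0.122 0.036 0.063 0.05  0.009 0.077]
39.72 TCP in case frame [ 0.0001 -0.0013  0.0749] yaw err deg 37.7 rot [ 3.1413e+00 -3.0000e-04  1.0890e+00] F [3.7 2.5 5.5] T [ 0.278 -0.696  0.019] op 0.0589 j6 0.933
Tz [ 0.273 -0.725  0.059] 0.035 j6 eff -0.071 0.731 F [3.6 1.9 5.1]
```

Emit:
move_arm(plan="0.3 0 0 0 0 0 2; 0.3 0 0 0 0 0 4")

```text
time_s: 39.88
ee_pos: [0.5356, 0.2876, 0.0749]
eef_rot: [3.141, -0.0, 1.018]
ft_force: [4.2, 1.4, 4.8]
opening: 0.0594
grasp_force: 15.0
```

```bash
python3 tq.py
```

```text
series [0.151 0.007 0.108 0.063 0.069 0.075]
40.18 TCP in case frame [ 0.0001 -0.0013  0.0749] yaw err deg 33.69 rot [ 3.1413e+00 -3.0000e-04  1.0190e+00] F [4.3 1.5 5.1] T [ 0.215 -0.798  0.038] op 0.0593 j6 1.003
Tz [ 0.261 -0.793  0.079] 0.044 j6 eff -0.067 0.739 F [4.4 1.6 5.1]
```

Emit:
move_arm(plan="0.3 0 0 0 0 0 2; 0.3 0 0 0 0 0 4")

```text
time_s: 40.35
ee_pos: [0.5356, 0.2876, 0.0748]
eef_rot: [3.141, -0.0, 0.948]
ft_force: [4.5, 1.9, 4.2]
opening: 0.0592
grasp_force: 15.0
```

```bash
python3 tq.py
```

```text
series [0.175 0.059 0.061 0.09  0.061 0.073]
40.65 TCP in case frame [ 0.0001 -0.0013  0.0749] yaw err deg 29.63 rot [ 3.1414e+00 -3.0000e-04  9.4810e-01] F [4.3 1.2 4.7] T [ 0.29  -0.87   0.127] op 0.0591 j6 1.074
Tz [ 0.252 -0.876  0.086] 0.041 j6 eff -0.05 0.755 F [4.8 1.8 5. ]
```

Emit:
move_arm(plan="0.3 0 0 0 0 0 2; 0.3 0 0 0 0 0 3")

```text
time_s: 40.82
ee_pos: [0.5356, 0.2876, 0.0748]
eef_rot: [3.141, -0.0, 0.894]
ft_force: [4.8, 1.8, 5.0]
opening: 0.059
grasp_force: 15.0
```

```bash
python3 tq.py
```

```text
series [0.172 0.134 0.063 0.095 0.034 0.035]
41.12 TCP in case frame [ 0.0001 -0.0013  0.0748] yaw err deg 26.62 rot [ 3.1414e+00 -2.0000e-04  8.9560e-01] F [5.1 2.1 4.7] T [ 0.283 -0.926  0.064] op 0.0595 j6 1.126
Tz [ 0.267 -0.963  0.089] 0.051 j6 eff 0.136 0.233 F [5.2 1.6 5.2]
```

Emit:
move_arm(plan="0.3 0 0 0 0 0 2; 0.3 0 0 0 0 0 4")

```text
time_s: 41.28
ee_pos: [0.5356, 0.2876, 0.0748]
eef_rot: [3.141, -0.0, 0.824]
ft_force: [4.3, 1.5, 4.0]
opening: 0.0589
grasp_force: 15.0
```

```bash
python3 tq.py
```

```text
series [0.225 0.141 0.051 0.059 0.068 0.127]
41.58 TCP in case frame [ 0.0001 -0.0013  0.0748] yaw err deg 22.62 rot [ 3.1414e+00 -2.0000e-04  8.2580e-01] F [5.5 1.6 4.2] T [ 0.246 -0.952  0.058] op 0.0591 j6 1.196
Tz [ 0.283 -0.991  0.112] 0.061 j6 eff -0.046 0.706 F [4.9 2.  4.6]
```

Emit:
move_arm(plan="0.3 0 0 0 0 0 2; 0.3 0 0 0 0 0 4")

```text
time_s: 41.75
ee_pos: [0.5356, 0.2875, 0.0748]
eef_rot: [3.141, -0.0, 0.755]
ft_force: [5.5, 1.4, 4.2]
opening: 0.0592
grasp_force: 15.0
```

```bash
python3 tq.py
```

```text
series [0.182 0.121 0.051 0.05  0.067 0.034]
42.05 TCP in case frame [ 0.     -0.0013  0.0748] yaw err deg 18.62 rot [ 3.1414e+00 -2.0000e-04  7.5600e-01] F [4.7 2.1 3.9] T [ 0.32  -0.983  0.071] op 0.0591 j6 1.266
Tz [ 0.267 -1.006  0.084] 0.052 j6 eff -0.04 0.706 F [5.4 1.8 4.1]
```

Turning torque has risen from about 0.05 to about 0.19 N m and holds a static share, so the nut is snug and well below 0.3. Letting go and rising.

Emit:
move_arm(plan="0.9 0 0 0 0 0 0; 0.9 0 0 0 0 0 0; 0.9 0 0 0 0 0 0; 0.9 0 0 0 0 0 0; 0.9 0 0 -0.01 0 0 0")

```text
time_s: 42.47
ee_pos: [0.5344, 0.2871, 0.0829]
eef_rot: [-3.141, 0.003, 0.754]
ft_force: [-0.7, 0.3, -0.1]
opening: 0.0828
grasp_force: 0.0
```

Emit:
move_arm(plan="0.9 0 0 -0.03 0 0 0; 0.9 0 0 -0.06 0 0 0; 0.9 0 0 -0.09 0 0 0; 0.9 0 0 -0.1 0 0 0; 0.9 0 0 -0.1 0 0 0")

```text
time_s: 42.88
ee_pos: [0.5363, 0.288, 0.1886]
eef_rot: [3.14, -0.005, 0.754]
ft_force: [0.1, 0.2, -0.1]
opening: 0.0836
grasp_force: 0.0
```

Emit:
move_arm(plan="0.9 -0.04 0 0 0 0 0; 0.9 -0.08 0 0 0 0 0; 0.9 -0.12 0 0 0 0 0; 0.9 -0.14 0 0 0 0 0; 0.9 -0.14 0 0 0 0 0")

```text
time_s: 43.3
ee_pos: [0.431, 0.1897, 0.1839]
eef_rot: [-3.142, 0.001, 0.753]
ft_force: [0.6, 0.3, -0.5]
opening: 0.084
grasp_force: 0.0
```

```bash
python3 seat.py; python3 - <<'E'
from h import *
S={n:r.snapshot(n) for n in("scene","top")}
for q in("wing_nut","wing_tip","nut_washer","cover_grip","bolt","oil_can","solder_spool"):
    t={n:r.tip_of(s,q) for n,s in S.items()}
    if all(t.values()):
        p,e=tri(*[ray(S[n],t[n][0]["xy"]) for n in S]);print(q,p.round(4),np.round(e,4))
    else: print(q,{n:[np.round(l["xy"],1).tolist() for l in L] for n,L in t.items()})
for n,s in S.items():
    for z in(.0525,.067): print(n,z,proj(s,[.5355,.2876,z]).round(1), "wing mid",proj(s,[.5355,.2876,z+.026]).round(1),[np.round(l["bbox"],1).tolist() for l in r.trace(s,"wing_nut")])
E
python3 rel.py
```

```text
0 cover 0.64 2409
   0.05 [0.5312 0.2878 0.4273] 378 case frame mm [-3.8  0.8  0. ]
   0.054 [0.5304 0.2903 0.425 ] 381 case frame mm [-3.5  3.4  0. ]
  z free [0.5314 0.2882 0.051  0.4349] 377
0 wing_nut 0.69 183
grip [array([281.6, 282.5]), array([262.3, 287.2])] expect [283.1 284.1]
1 cover 0.8 2084
   0.05 [0.5375 0.2908 0.4189] 388 case frame mm [3.2 0.8 0. ]
   0.054 [0.5368 0.2899 0.4251] 406 case frame mm [2.1 0.4 0. ]
  z free [0.5373 0.2957 0.024  0.4185] 333
1 wing_nut 0.54 116
grip [array([202., 250.])] expect [202.8 251.4]
wing_nut [0.5336 0.2887 0.0661] [0.0027 0.0027]
wing_tip [0.5063 0.2851 0.0653] [0.0019 0.0019]
nut_washer [0.5362 0.2912 0.0599] [0.0055 0.0055]
cover_grip [0.4892 0.2616 0.0439] [0.0001 0.0001]
bolt [ 0.4259 -0.1689  0.0065] [0.0026 0.0026]
oil_can [0.7115 0.3544 0.0014] [0.001 0.001]
solder_spool [ 0.6998 -0.0511 -0.0051] [0.0067 0.0067]
scene 0.0525 [259.6 287.4] wing mid [259.  280.6] [[258.5, 281.1, 28.4, 15.8]]
scene 0.067 [259.3 283.6] wing mid [258.6 276.7] [[258.5, 281.1, 28.4, 15.8]]
top 0.0525 [196.1 231.6] wing mid [193.7 231.2] [[195.4, 229.9, 3.0, 22.0]]
top 0.067 [194.8 231.4] wing mid [192.3 230.9] [[195.4, 229.9, 3.0, 22.0]]
44.7 TCP in case frame [-0.1328 -0.0456  0.1848] yaw err deg 18.49 rot [-3.1416 -0.      0.7537] F [-0.6 -0.9  0.7] T [ 0.016 -0.002  0.036] op 0.0835 j6 1.18
```

The network's bounding boxes put the wings at a different yaw from where I let go. I'll fit the nut's yaw and height from its brass pixels.

```bash
cat > nut.py <<'E'
from fit import *
S=[r.snapshot(n) for n in("scene","top")]
t=np.linspace(0,2*np.pi,40)
def lobe(sg):
    y=sg*(.019+.011*np.cos(t));z=.026+.012*np.sin(t)
    return np.vstack([np.c_[0*t+x,y,z] for x in(-.003,.003)])
hub=np.vstack([np.c_[.01*np.cos(t),.01*np.sin(t),0*t+z] for z in(.004,.024)])
NUT=[("hull",lobe(1)),("hull",lobe(-1)),("hull",hub)]
M=[]
for s in S:
    h=cv2.cvtColor(s["image"],cv2.COLOR_BGR2HSV)
    u=proj(s,[.5355,.2876,.075]).astype(int)
    m=((h[...,0]>10)&(h[...,0]<30)&(h[...,1]>130)&(h[...,2]>70)).astype(np.uint8)
    w=np.zeros_like(m);cv2.circle(w,tuple(int(v) for v in u),20,1,-1);m*=w
    L=r.trace(s,"wing_nut");g=L[0]["region"] if L else None
    print("brass px",m.sum(),"trace",None if g is None else g.sum(), "sat/hue trace" , None if g is None else np.median(h[g],0))
    M.append((m,g))
    ys,xs=np.where(m); print(" moments",xs.mean().round(1),ys.mean().round(1),np.linalg.eigh(np.cov(xs,ys))[0].round(1),np.linalg.eigh(np.cov(xs,ys))[1][:,1].round(2))
for name,k in(("brass",0),("trace",1)):
    for i in(0,1):
        if M[i][k] is None: continue
        best=[]
        for z in np.arange(.046,.07,.002):
            for a in np.radians(np.arange(0,180,6)):
                best.append((np.abs(render(S[i],NUT,(.5355,.2876,z,a))-M[i][k]).sum(),z,np.degrees(a)))
        best.sort();print(name,i,[(round(float(a),1),round(float(b),4),round(float(c))) for a,b,c in best[:4]])
E
python3 nut.py
```

```text
brass px 203 trace 176 sat/hue trace [ 17.  157.  137.5]
 moments 257.2 284.4 [14.9 67. ] [-1.   -0.03]
brass px 118 trace 65 sat/hue trace [ 19. 161. 118.]
 moments 192.2 226.8 [ 5.4 79.3] [0.26 0.96]
brass 0 [(123.5, 0.048, 90), (125.4, 0.05, 90), (126.4, 0.048, 96), (127.1, 0.046, 90)]
brass 1 [(106.9, 0.062, 102), (107.0, 0.064, 102), (107.8, 0.066, 102), (108.9, 0.06, 102)]
trace 0 [(85.7, 0.05, 90), (85.9, 0.052, 90), (91.4, 0.05, 96), (92.0, 0.052, 96)]
trace 1 [(96.7, 0.056, 96), (97.6, 0.058, 96), (98.8, 0.054, 96), (99.7, 0.06, 96)]
```

The nut's net turn comes to about 655° (yaw about 93°, against 28° at the start). That puts it about 14.6 mm down, with the washer fully compressed on the seated cover and eased back as described. The arm is clear, so I'm handing in.

```bash
python3 -c "
from workcell import r
print(r.hand_in())"
```

```text
the job is handed in; nothing more can be done
None
```

I handed the job in at about 46 s: the cover measured seated with its slot round the stud, the nut snug at about 0.19 N m and let go, and the bystanders weren't touched; no verdict came back, and I inferred the washer's final force (about 25 N or more) from the nut's turn, not from a direct reading.

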